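# Free the seized lock pin and open the cane press

### The arm

A 7-joint arm with a two-finger parallel gripper is mounted at the origin on the work surface. World frame = base frame: x ahead of the robot, y to its left, z up, the work surface at z = 0. Lengths are in m, angles in degrees, forces in N, time in s.
With the tool pointing down it reaches from about 0.425 to 1.025 m from the base axis. Payload 9.4 kg.
Tool frame: the origin (TCP) lies midway between the tips of the shut fingers; the grasp point (between the pads) lies robot.hold_point_z behind it (robot.hold_point_z is the distance from the TCP to the grasp point, in m); z points along the fingers, y is the direction in which the jaws open and shut (so a half turn about z gives the same grasp; the last joint's range is limited). The gripper opens to 93 mm and grips with 3 to 60 N. Pads are 15 mm wide; open, the fingers measure 128 mm over their backs; the gripper's body (75 mm by 188 mm) begins 65 mm behind the grasp point.
Start: joints at [-74.467, 34.337, -0.143, 91.639, 0.103, 54.024, -4.572], TCP at [0.247, 0.682, 0.219] pointing down, gripper open.
Joint ranges: [-147.43, 147.43], [-19.82, 112.94], [-74.19, 73.91], [6.32, 146.72], [-59.91, 239.91], [6.04, 106.73], [-150.56, 150.56]. Speed limits (degrees/s): [127.2, 127.2, 172.46, 172.46, 180, 180, 180].

### API

Orientations are given as [roll, pitch, yaw] about the fixed x, y, z axes, in that order (R = Rz(yaw) Ry(pitch) Rx(roll)).
In Python, from station import robot, cams gives the robot as it stands. The module is installed in compiled form; this text tells all that it offers.
- The arm moves only by the shell command python3 -m inch 'ROWS' [FORCE]. ROWS is JSON, a list that holds one entry, the list of rows, each a list of 5 numbers: the opening, from -1 (shut) to 1 (fully open), so that 0 is half open, then the shift along the tool's x, y, z in m, then the turn about the tool's z in degrees. A call has 1 to 10 rows; each row shifts and turns the pose as measured when the row begins, along the tool's axes as they then stand; what a row does not reach is not made up. A row lasts 1/12 s, in which the tool goes at most 41.7 mm and 7.16 degrees, less where a joint would pass 70% of its speed; a pose out of reach is approached as far as the arm can. A call with a gripper value outside its range is refused whole. The fingers move at their own pace and stop on an object; FORCE is the grip in N (left out, the last holds). Time passes only in rows, so rows that do not move let the fingers close. It gives the time, the measured TCP pose, the force and the opening at its end, in the units of the state.
- robot.state(): the state, without advancing time (a new reading comes with each control period).
- cams.read_camera(name): name is "scene" or "side" or "wrist"; returns a dict with "pixels" (384x512x3 uint8, blue, green, red), "depth" (384x512 float32, m along the optical axis (not along the pixel's ray), 0 where there is no reading), "fx", "fy", "cx", "cy" (pixels), "k1" (the pictures are not rectified: a ray, as slopes to the right and down, at radius r is drawn at 1 + k1 r^2 times it, then the intrinsics apply), "xyz" and "orientation" of the camera in the world. Camera axes: x right, y up, looking along -z (the intrinsics and any distortion apply to the point x, -y, -z); pixel columns grow to the right and rows downward; lengths in m; the calibration is good to about 2 mm. A picture is of the moment at which its call begins.
- robot.finish_job(): hands the job in, once; it reports no verdict.
Trained networks look in a picture, given as the dict that the camera call returned (one of the last four; its "shot" number tells which), for a name from the list of things; names that differ only in an ending like _2 or _b are one class to them, and where a whole thing is asked for, a point or a joint stands for the part that bears it (a point fixed in the world has none). Each returns a list of dicts, best first, with "score" (0 to 1); they miss things now and then, are a little off and sometimes report something else, mostly with a low value. They report only what shows in the picture. A call takes as long as a camera call. They do not tell look-alikes from the thing itself.
- cams.spot_in(picture, query): "extent" ([left, top, right, bottom] in pixels, round what is visible of it).
- cams.tip_of(picture, query): "uv" ([column, row] in pixels: a listed point, or the origin of a listed thing).
The state is a dict: "t": time; "q": joint angles; "joint_velocities": joint speeds; "effort": joint torques, N m; "tool_pos": TCP position; "eef_rot": TCP orientation; "force": force on the tool from outside, world axes, zero at the start; "torque": the same for the moment, N m; "gripper_width": opening from 0.0 (shut) to 1.0 (fully open).
Only numpy, scipy, OpenCV 4.12 (cv2) and the standard library are available. Lean on these libraries where they do the work, as an engineer would, in place of code of your own. Each camera call takes 0.05 s, during which the arm holds its last target.

### The job

The green-headed lock pin of the cane press has seized in its leaning bore: work it out along the bore by twisting it back and forth while you pull gently, without yanking, which would stretch the rubber mount under the lock block. Set the pin down in the aluminium tray without dropping or throwing it, then swing the red release bar away from the robot, right round to its stop. Leave the jar, tumbler and bowl where they are.

Things in the scene. Friction and masses are not known exactly. Their poses are not given: they have to be found in the camera images.
- press: Yellow cane press fixed to the table. Base plate 360 x 400 x 20 mm: -130 to 230 along its x, -150 to 250 along its y. Two dark rollers on its far half, tops at 97 mm. Origin on the table, z up, +x away from the robot (turned up to 0.25 rad). Lock block with the bore at y = 0; release bar along y, in front of the pin; pivot post at y = 200.
- pin_head (a point): Centre of the pin's grip head, a green paddle 42 mm wide (x) x 14 mm thick (y: pinch here; at the start y is the press's y axis) x 44 mm tall (z). z runs up the pin's axis, at the start the bore's axis, leaning 32 deg from vertical, top towards the robot. Below it: collar 6 mm high, 28 mm diameter, then the steel shank, 18 mm diameter, 100 mm long, round end. Pin 150 mm, 0.2 to 0.33 kg.
- pin_mid (a point): Middle of the pin's length, on its axis, 53 mm below the head's centre. At the start 50 mm of the shank are in the bore and 50 mm stand free below the collar; the release bar passes 3 mm in front of the free part. Once out of the bore the pin is a loose object.
- pin_tip (a point): Lower end of the pin's shank, on its axis (128 mm below the centre of the head).
- bore (a point): Mouth of the bore in the leaning lock block (46 x 41 mm, 50 mm long), 100 mm high; z out along the bore. It holds the pin by 33 to 42 N of dry friction for the first 20 mm or so. A straight pull meets all of it; in a twist (0.3 to 0.4 N m) little acts against the pull: about 1/3 at 1 rad/s with 3 mm/s of pull. Twists of 0.3 to 0.5 rad to either side do. The full grip is back at every stop.
- lock_block (a joint): Stretch of the black rubber mount under the lock block, along the bore, m: 0 at rest, grows as the pin is pulled, 5 N per mm. 6 mm (30 N) is a yank.
- release_bar (a joint): Angle of the red release bar on its upright pivot, rad: 0 at the start (the pin stops it), grows as it swings away from the robot, anticlockwise from above, to the stop at 1.1. Stiff pivot (0.15 N m): stays where it is left. Bar 14 mm wide, 10 mm thick, top at 123 mm, reaching 240 mm from the pivot.
- bar_grip (a point): Centre of the black round knob (26 mm diameter, 24 mm tall, its top 163 mm above the table, on a thin steel stem) on the release bar, 95 mm from the pivot. 151 mm above the table; it turns with the bar.
- bar_pivot (a point): Upright pivot axis of the release bar, at the bar's mid height, 118 mm above the table.
- tray: Aluminium open tray fixed on the table, 240 mm (its x) x 160 mm (its y), walls 4 mm thick and 35 mm high, floor about 4 mm. Origin at the centre of its underside.
- jar: Clear jar with yellow lid, 70 mm diameter, 90 mm tall; origin at the centre of its underside. Bystander.
- tumbler: Glass tumbler, 68 mm diameter, 100 mm tall; origin at the centre of its underside. Bystander.
- bowl: Steel bowl, 110 mm diameter, 50 mm tall; origin at the centre of its underside. Bystander.
Not all that is in view belongs to the job. What is meant by the part that bears pin_head is not brown, pink or yellow, and is the larger of those in its own colour.

How it is judged:
By the outcome, as a careful person would: the job done as asked, in the order asked, and still so for the second after the job is handed in, with the robot touching nothing.
It also fails if it takes over 72 s, if anything falls off the work surface, if the arm or the gripper's body presses on something with over 40 N, if the wrist force passes 120 N, or if a joint passes its speed limit or range.

## Working session

There is one attempt and no reset: what is moved stays moved. The work goes in short steps, Python scripts to look and compute and a shell command to move; the robot and the scene stay as the last step left them, time stands still between calls to the robot, and variables do not carry over. Pictures are saved under pics/ and viewed, and the job is handed in when it is done.

```bash
mkdir -p pics; ls; cat > h.py <<'E'
import numpy as np, cv2
from scipy.spatial.transform import Rotation as R
from station import robot, cams
def cam(n,save=None):
    p=cams.read_camera(n)
    if save: cv2.imwrite('pics/'+save,p['pixels'])
    return p
def camR(p):
    o=np.array(p['orientation'],float)
    return o if o.shape==(3,3) else R.from_euler('xyz',o,degrees=True).as_matrix()
def ray(p,u,v):
    x=(u-p['cx'])/p['fx'];y=(v-p['cy'])/p['fy']
    xd,yd=x,y
    for _ in range(20):
        s=1+p['k1']*(x*x+y*y);x,y=xd/s,yd/s
    return camR(p)@np.array([x,-y,-1.0])
def pt(p,u,v,d=None):
    if d is None:
        w=p['depth'][int(v)-1:int(v)+2,int(u)-1:int(u)+2];w=w[w>0];d=np.median(w)
    return np.array(p['xyz'])+d*ray(p,u,v)
def onz(p,u,v,z):
    r=ray(p,u,v);o=np.array(p['xyz']);return o+r*(z-o[2])/r[2]
def proj(p,X):
    c=camR(p).T@(np.array(X)-np.array(p['xyz']));x,y=c[0]/-c[2],-c[1]/-c[2]
    s=1+p['k1']*(x*x+y*y);return np.array([p['cx']+p['fx']*x*s,p['cy']+p['fy']*y*s])
def tri(a,b):
    # least squares of rays [(p,u,v),...]
    A=np.zeros((3,3));bb=np.zeros(3)
    for p,u,v in (a,b):
        r=ray(p,u,v);r/=np.linalg.norm(r);M=np.eye(3)-np.outer(r,r);A+=M;bb+=M@np.array(p['xyz'])
    return np.linalg.solve(A,bb)
E
python3 - <<'E'
from h import *
np.set_printoptions(precision=4,suppress=True)
s=robot.state();print(s,robot.hold_point_z)
for n in('scene','side','wrist'):
    p=cam(n,n+'0.png');print(n,p['xyz'],p['orientation'],p['fx'],p['k1'])
    if n!='wrist':
      for q in('pin_head','bore','bar_grip','bar_pivot','tray','press','pin_mid','jar','tumbler','bowl'):
        for r in cams.tip_of(p,q)[:3]:
            u,v=r['uv'];print(q,round(r['score'],2),np.round(r['uv'],1),pt(p,u,v))
E
```

```text
pics
{'t': 0.0, 'q': array([-74.4682,  34.3827,  -0.1436,  91.6804,   0.1022,  54.0238,
        -4.5721]), 'joint_velocities': array([-0.0614,  0.0182,  0.0474,  0.06  ,  0.0325, -0.0281,  0.0401]), 'effort': array([  0.0007, -76.5059,   1.4982, -25.233 ,  -0.0523,   0.0171,
         0.0001]), 'tool_pos': array([0.247 , 0.6811, 0.2178]), 'eef_rot': array([-179.9136,    0.0085,  160.0748]), 'force': array([ 0.131 ,  0.3898, -0.8347]), 'torque': array([-0.0296,  0.0012, -0.0367]), 'gripper_width': 1.0026557628466823} 0.0188
scene [ 1.0379 -0.5349  0.7377] [51.6164  0.3382 49.6324] 350.95311997721564 -0.010007359504476997
pin_head 0.86 [264.3 208.8] [ 0.5532 -0.0993  0.1694]
pin_head 0.84 [180.7 227.5] [ 0.3306 -0.2263  0.0223]
pin_head 0.76 [420.5 242.8] [0.8177 0.2472 0.0217]
bore 0.86 [279.4 238.7] [ 0.6076 -0.0964  0.1051]
bore 0.69 [271.9 230.1] [ 0.5864 -0.1029  0.1233]
bar_grip 0.7 [301.6 201.1] [0.585  0.0006 0.1597]
bar_pivot 0.73 [327.2 199.2] [0.6004 0.088  0.1286]
tray 0.63 [352.5 182. ] [0.507  0.3538 0.0046]
press 0.78 [277.4 270.3] [ 0.6385 -0.1292  0.0386]
pin_mid 0.83 [
[... 511 characters left out ...]
[231.1 265.2] [ 0.329  -0.2242  0.0195]
bore 0.71 [296.3 198.9] [ 0.5875 -0.1073  0.1038]
bar_pivot 0.87 [273.3 157.2] [0.5883 0.0962 0.1274]
tray 0.83 [230.9 150.9] [ 0.5038  0.358  -0.0012]
press 0.91 [299.7 219.2] [ 0.5967 -0.1268  0.0257]
pin_mid 0.82 [292.4 194.5] [ 0.5747 -0.1026  0.123 ]
pin_mid 0.82 [210.2 277.6] [ 0.2598 -0.2425  0.0148]
pin_mid 0.73 [226.7 230.7] [ 0.3593 -0.0713  0.0013]
jar 0.66 [280.5 312. ] [ 0.4026 -0.428   0.0411]
tumbler 0.66 [212.  196.7] [0.3502 0.0748 0.0307]
bowl 0.74 [352.2 315.7] [ 0.5905 -0.484   0.0017]
bowl 0.22 [296.1 196.9] [ 0.5867 -0.1062  0.1119]
wrist [0.1719 0.7094 0.3839] [-16.7834   0.0175  70.2166] 345.42624822119495 -0.0021745664958028313
```

View pics/scene0.png

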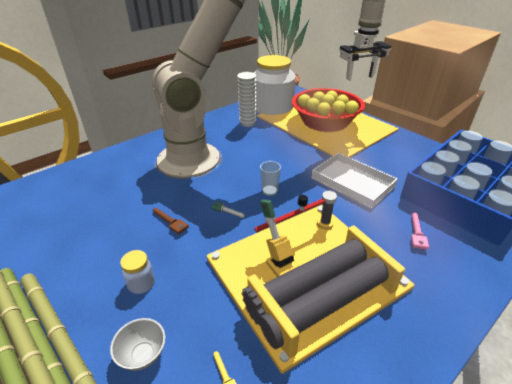

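View pics/side0.png

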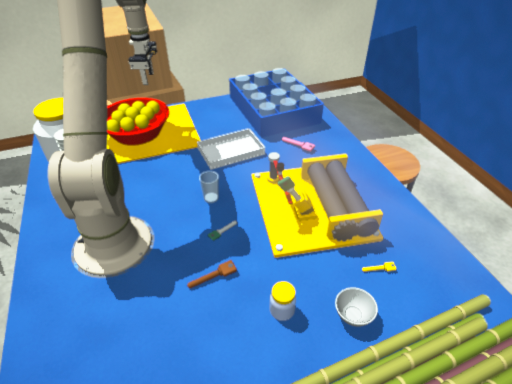

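```bash
python3 - <<'E'
import cv2
a=cv2.imread('pics/scene0.png');b=cv2.imread('pics/side0.png')
import numpy as np
a=cv2.resize(a[170:290,220:350],None,fx=3,fy=3,interpolation=2);b=cv2.resize(b[130:250,230:360],None,fx=3,fy=3,interpolation=2)
cv2.imwrite('pics/crop0.png',np.hstack([a,b]))
E
```

```text
(no output)
```

View pics/crop0.png

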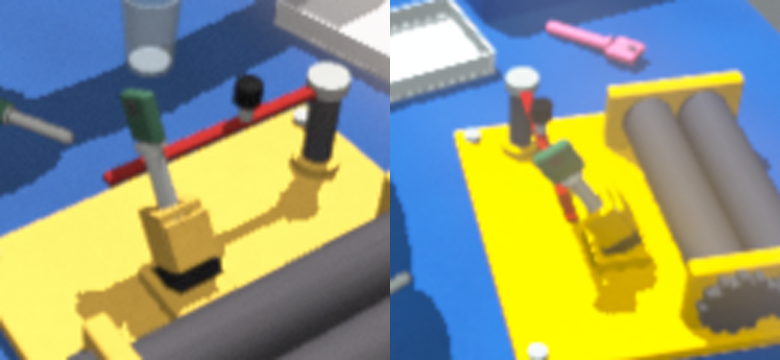

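Shown: the green-headed candidates are the one in the lock block (scene 264,209) and a smaller one lying on the table (scene 213,205). The brown (168,222), pink (418,235) and yellow (222,365) ones are excluded by colour. The one in the block is the larger green one and sits in the bore, so that is the pin. Next I'll fit the press pose.

```bash
python3 - <<'E'
from h import *
np.set_printoptions(precision=4,suppress=True)
S=cam('scene');D=cam('side')
def cloud(p):
    vv,uu=np.mgrid[0:384,0:512]
    x=(uu-p['cx'])/p['fx'];y=(vv-p['cy'])/p['fy'];xd,yd=x,y
    for _ in range(10):
        s=1+p['k1']*(x*x+y*y);x,y=xd/s,yd/s
    d=p['depth'];P=np.stack([x*d,-y*d,-d],-1)@camR(p).T+np.array(p['xyz'])
    return P,d>0
allp=[]
for p in(S,D):
    P,ok=cloud(p);b,g,r=[p['pixels'][...,i].astype(int) for i in range(3)]
    m=ok&(r>120)&(g>90)&(b<110)&(P[...,2]>.01)&(P[...,2]<.028)&(P[...,0]>.4)&(P[...,0]<.95)&(abs(P[...,1])<.35)
    q=P[m];rc=cv2.minAreaRect(q[:,:2].astype(np.float32));print(len(q),q[:,2].mean(),rc,cv2.boxPoints(rc))
    # green
    g_=ok&(g>r+20)&(g>b+5)&(P[...,2]>.12)&(abs(P[...,0]-.56)<.08)&(abs(P[...,1]+.1)<.06)
    print('green',g_.sum(),P[g_].mean(0),P[g_].min(0),P[g_].max(0))
    t=ok&(P[...,2]>.028)&(P[...,2]<.045)&(P[...,1]>.2)&(P[...,1]<.5)&(P[...,0]>.35)&(P[...,0]<.7)
    rc=cv2.minAreaRect(P[t][:,:2].astype(np.float32));print('tray',t.sum(),rc,cv2.boxPoints(rc))
for q in('pin_head','bore','bar_grip','bar_pivot','tray','press','pin_mid','tumbler'):
    a=cams.tip_of(S,q);b=cams.tip_of(D,q)
    for x in a[:3]:
      for y in b[:3]:
        X=tri((S,*x['uv']),(D,*y['uv']));e=np.abs(proj(S,X)-x['uv']).max()
        if e<3: print(q,round(x['score'],2),round(y['score'],2),X,'err',round(e,2))
E
```

```text
3901 0.020495012196356698 ((0.6731443405151367, -0.06252968311309814), (0.3971664011478424, 0.3593757450580597), 80.97152709960938) [[ 0.4645 -0.2305]
 [ 0.8194 -0.2869]
 [ 0.8818  0.1054]
 [ 0.5268  0.1618]]
green 109 [ 0.565  -0.0965  0.179 ] [ 0.532  -0.1027  0.1533] [ 0.5812 -0.0877  0.1963]
tray 476 ((0.5435864329338074, 0.3597049117088318), (0.3198564946651459, 0.16648441553115845), 4.775752544403076) [[0.3773 0.4293]
 [0.3911 0.2634]
 [0.7099 0.2901]
 [0.696  0.456 ]]
4207 0.01758814563783452 ((0.670319139957428, -0.061084553599357605), (0.40394508838653564, 0.35693928599357605), 80.87401580810547) [[ 0.4621 -0.2322]
 [ 0.8145 -0.2888]
 [ 0.8786  0.11  ]
 [ 0.5261  0.1666]]
green 32 [ 0.5442 -0.0917  0.1832] [ 0.5296 -0.0979  0.1724] [ 0.5595 -0.0862  0.1947]
tray 272 ((0.5379705429077148, 0.36733296513557434), (0.33447927236557007, 0.1987830102443695), 14.717843055725098) [[0.351  0.421 ]
 [0.4015 0.2287]
 [0.725  0.3137]
 [0.6745 0.506 ]]
pin_head 0.68 0.65 [ 0.5553 -0.0942  0.1698] err 0.41
pin_head 0.53 0.97 [ 0.3285 -0.2284  0.021 ] err 2.53
bore 0.67 0.72 [ 0.5891 -0.0936  0.1017] err 0.32
bar_grip 0.76 0.68 [ 0.5737 -0.0006  0.1562] err 0.1
tray 0.75 0.72 [ 0.4983  0.3778 -0.01  ] err 2.15
press 0.63 0.93 [ 0.6114 -0.1031  0.0018] err 2.2
pin_mid 0.78 0.59 [ 0.268  -0.239   0.0118] err 0.17
pin_mid 0.71 0.71 [ 0.5876 -0.0977  0.1145] err 0.44
pin_mid 0.57 0.61 [ 0.7438 -0.3673  0.0074] err 2.19
```

```bash
python3 -m inch '[[[1,-0.020,-0.024,-0.02,0],[1,-0.025,-0.0295,-0.012,0],[1,-0.025,-0.0295,-0.012,0],[1,-0.025,-0.0295,-0.012,0],[1,-0.025,-0.0295,-0.012,0],[1,-0.025,-0.0295,-0.0095,0],[1,-0.025,-0.0295,-0.0095,0],[1,-0.025,-0.0295,-0.0095,0],[1,-0.025,-0.0295,-0.0095,0],[1,-0.025,-0.0295,-0.0095,0]]]' 30
cat >> h.py <<'E'
def to(X,yaw=None):
    s=robot.state();Rt=R.from_euler('xyz',s['eef_rot'],degrees=True).as_matrix()
    return Rt.T@(np.array(X)-s['tool_pos'])
np.set_printoptions(precision=4,suppress=True)
E
python3 -c "
from h import *
s=robot.state();print(s['t'],s['q'],s['tool_pos'],s['eef_rot'],s['force']);print(to([.5,-.1,.42]))"
```

```text
t: 2.88
tool_pos: [0.3783, 0.3194, 0.334]
eef_rot: [-180.0, -0.2, 160.9]
force: [1.4, -0.7, 0.1]
gripper_width: 0.997
2.8833 [-49.1354  11.0407   3.0143 112.6905  -0.8783  56.4009  25.1695] [0.3783 0.3194 0.334 ] [-179.9608   -0.1881  160.8589] [ 1.3658 -0.6766  0.1026]
[-0.2522 -0.3564 -0.0866]
```

View pics/wrist0.png

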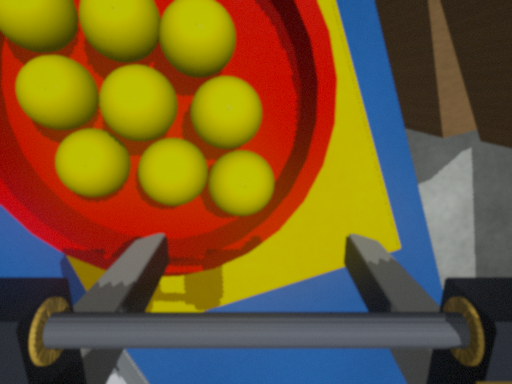

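The wrist view showed the fruit bowl under the start pose (not relevant). Moving on to above the pin.

```bash
python3 -m inch '[[[1,-0.024,-0.034,-0.0085,-1],[1,-0.024,-0.034,-0.0085,-1],[1,-0.024,-0.034,-0.0085,-1],[1,-0.024,-0.034,-0.0085,-1],[1,-0.023,-0.034,-0.0085,-1],[1,-0.023,-0.034,-0.0085,-1],[1,-0.023,-0.034,-0.0085,-1],[1,-0.023,-0.034,-0.0085,-1],[1,-0.020,-0.034,-0.0085,-1],[1,-0.020,-0.034,-0.0085,-1]]]' 30
python3 -c "
from h import *
s=robot.state();print(s['t'],s['q'],s['tool_pos'],s['eef_rot'],s['force'])
p=cam('wrist','w1.png')
for q in ['pin_head','bore','bar_grip','bar_pivot']:
  for r in cams.tip_of(p,q)[:2]: print(q,r['score'],r['uv'],pt(p,*r['uv']))
"
```

```text
t: 3.72
tool_pos: [0.5082, -0.0666, 0.4217]
eef_rot: [179.6, 0.3, 171.3]
force: [1.1, 0.3, -0.2]
gripper_width: 0.998
3.7167 [-16.0177   8.4256  20.5846 103.8893  -3.6218  67.9468  87.0089] [ 0.5082 -0.0666  0.4217] [179.5742   0.2772 171.3004] [ 1.1088  0.315  -0.245 ]
pin_head 0.9 [127.2, 31.0] [ 0.3194 -0.2292  0.0217]
pin_head 0.89 [222.9, 10.3] [ 0.3123 -0.0834  0.0175]
bore 0.78 [243.9, 209.8] [ 0.5651 -0.0878  0.1936]
bar_grip 0.76 [318.9, 197.7] [0.5742 0.0078 0.1626]
bar_pivot 0.9 [382.5, 191.9] [0.5905 0.1008 0.1295]
```

View pics/w1.png

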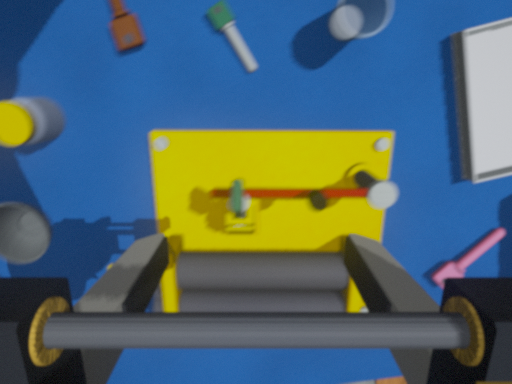

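View: the plate is aligned with the image, pin head at (238,195), bar knob (319,198). The rows can't tilt the tool, yet the bore leans 32°. The tool may take on a tilt when driven to the edge of its range, because each row starts from the measured pose. I'll test this high up in free space.

```bash
python3 -m inch '[[[1,0,0,-0.04,0],[1,0,0,-0.04,0],[1,0,0,-0.04,0],[1,0,0,-0.04,0],[1,0,0,-0.04,0],[1,0,0,-0.04,0],[1,0,0,-0.04,0],[1,0,0,-0.04,0],[1,0,0,-0.03,0],[1,0,0,-0.02,0]]]' 30
python3 -c "
from h import *
s=robot.state();print(s['t'],s['q'],s['tool_pos'],s['eef_rot'],s['force'])"
```

```text
t: 4.8
tool_pos: [0.498, -0.0509, 0.7383]
eef_rot: [179.2, 2.8, 172.5]
force: [-0.1, 0.0, -0.9]
gripper_width: 0.999
4.8 [-31.5309   5.4462  37.4117  66.0715  -4.1504 106.6852  86.9075] [ 0.498  -0.0509  0.7383] [179.2397   2.8429 172.5088] [-0.137   0.0024 -0.8882]
```

Joint 6 saturates safely at 106.69° and the tool begins to lean outward, which is the wanted direction. I'll continue.

```bash
python3 -m inch '[[[1,0,0,-0.03,0],[1,0,0,-0.03,0],[1,0,0,-0.03,0],[1,0,0,-0.03,0]]]' 30
python3 -c "
from h import *
s=robot.state();print(s['t'],s['q'],s['tool_pos'],s['eef_rot'],s['force'])"
```

```text
t: 5.13
tool_pos: [0.4849, -0.0437, 0.7822]
eef_rot: [178.7, 8.3, 173.1]
force: [-1.1, 0.6, 0.6]
gripper_width: 1.0
5.1333 [-48.8465   1.8657  51.689   63.8183  -2.2562 106.6709  85.0778] [ 0.4849 -0.0437  0.7822] [178.6942   8.2648 173.0676] [-1.0698  0.6295  0.6225]
```

```bash
python3 -m inch '[[[1,-0.035,0,-0.015,0],[1,-0.035,0,-0.015,0],[1,-0.035,0,-0.015,0],[1,-0.035,0,-0.015,0]]]' 30
python3 -c "
from h import *
s=robot.state();print(s['t'],s['q'],s['tool_pos'],s['eef_rot'],s['force'])"
```

```text
t: 5.47
tool_pos: [0.5675, -0.0302, 0.805]
eef_rot: [178.4, 12.1, 175.2]
force: [0.3, 2.3, 0.7]
gripper_width: 0.999
5.4667 [-19.6529   9.5204  24.3586  52.404   -5.6392 106.6863  87.21  ] [ 0.5675 -0.0302  0.805 ] [178.35    12.0869 175.2406] [0.3117 2.34   0.7081]
```

```bash
python3 -m inch '[[[1,-0.03,0,-0.022,0.5],[1,-0.03,0,-0.022,0.5],[1,-0.03,0,-0.022,0.5],[1,-0.03,0,-0.022,0.5],[1,-0.025,0,-0.025,0.5],[1,-0.025,0,-0.025,0.5]]]' 30
python3 -c "
from h import *
s=robot.state();print(s['t'],s['q'],s['tool_pos'],s['eef_rot'],s['force'])"
```

```text
t: 5.97
tool_pos: [0.6705, -0.0311, 0.8563]
eef_rot: [176.2, 20.9, 172.7]
force: [0.5, 0.0, 0.6]
gripper_width: 1.003
5.9667 [ -9.1816  17.946   15.9985  34.7073  -8.2699 106.6676  84.6725] [ 0.6705 -0.0311  0.8563] [176.1746  20.9192 172.6632] [0.4691 0.0029 0.5759]
```

```bash
python3 -m inch '[[[1,-0.025,0.0,-0.027,0],[1,-0.025,0,-0.027,0],[1,-0.025,0,-0.027,0],[1,-0.025,0,-0.027,0]]]' 30
python3 -c "
from h import *
s=robot.state();print(s['t'],s['q'],s['tool_pos'],s['eef_rot'],s['force'])"
```

```text
t: 6.3
tool_pos: [0.6924, -0.0325, 0.9033]
eef_rot: [175.1, 27.4, 172.7]
force: [0.2, 0.4, -0.8]
gripper_width: 1.003
6.3 [ -7.4555  19.8955  16.3677  26.255  -10.5864 106.6705  84.967 ] [ 0.6924 -0.0325  0.9033] [175.054   27.363  172.6869] [ 0.1944  0.4275 -0.8204]
```

```bash
python3 -m inch '[[[1,0,-0.035,0,0],[1,0,-0.035,0,0],[1,0,-0.035,0,0],[1,0,-0.035,0,0],[1,0,-0.035,0,0],[1,0,-0.035,0,0]]]' 30
cat >> h.py <<'E'
PSI=-9.0
def st():
    s=robot.state();Rt=R.from_euler('xyz',s['eef_rot'],degrees=True).as_matrix()
    Rp=R.from_euler('z',PSI,degrees=True).as_matrix();M=Rp.T@Rt
    print('t',round(s['t'],2),'q',np.round(s['q'],1),'pos',s['tool_pos'],'F',s['force'],'T',s['torque'],'w',round(s['gripper_width'],3))
    z=M[:,2];print('rpy',s['eef_rot'],'toolz in press',z,'lean',np.degrees(np.arctan2(z[0],-z[2])),'side',np.degrees(np.arcsin(z[1])),'tooly in press',M[:,1])
E
python3 -c "
from h import *
st()"
```

```text
t: 6.8
tool_pos: [0.679, -0.2242, 0.8841]
eef_rot: [174.4, 27.7, 174.4]
force: [1.0, -0.3, -0.4]
gripper_width: 1.001
t 6.8 q [ 18.2  22.3   3.2  24.9 -14.3 106.7  99.4] pos [ 0.679  -0.2242  0.8841] F [ 1.0153 -0.2749 -0.3652] T [-0.0161  0.4045 -0.0446] w 1.001
rpy [174.4065  27.7376 174.3693] toolz in press [ 0.4567  0.1245 -0.8809] lean 27.4038600699035 side 7.153343938094863 tooly in press [-0.1038  0.9909  0.0863]
```

```bash
python3 -m inch '[[[1,0.02,-0.035,0,0],[1,0.02,-0.035,0,0],[1,0.02,-0.035,0,0],[1,0.02,-0.035,0,0],[1,0.02,-0.03,-0.01,0],[1,0.0,-0.025,-0.025,0],[1,0,-0.02,-0.025,0],[1,0,-0.02,-0.025,0]]]' 30
python3 -c "
from h import *
st()"
```

```text
t: 7.47
tool_pos: [0.5562, -0.4298, 0.8423]
eef_rot: [173.7, 26.9, 174.8]
force: [2.0, 0.7, -0.7]
gripper_width: 1.001
t 7.47 q [ 49.7  22.8 -17.6  30.8 -12.2 106.4 115.3] pos [ 0.5562 -0.4298  0.8423] F [ 2.0479  0.6546 -0.6575] T [-0.0724  0.3858  0.0029] w 1.001
rpy [173.6808  26.8957 174.7548] toolz in press [ 0.4414  0.1393 -0.8864] lean 26.473939830632858 side 8.005890198062946 tooly in press [-0.1148  0.9885  0.0982]
```

```bash
python3 -m inch '[[[1,-0.015,-0.015,-0.03,0],[1,-0.015,-0.015,-0.03,0],[1,-0.015,-0.015,-0.03,0],[1,-0.015,-0.015,-0.03,0],[1,-0.015,-0.015,-0.03,0]]]' 30
python3 -c "
from h import *
st()"
```

```text
t: 7.88
tool_pos: [0.5271, -0.4719, 0.8994]
eef_rot: [176.3, 34.2, 174.4]
force: [0.6, -0.5, 0.4]
gripper_width: 1.005
t 7.88 q [ 55.8  23.8 -22.   23.  -12.4 106.7 116.6] pos [ 0.5271 -0.4719  0.8994] F [ 0.6494 -0.5414  0.4386] T [-0.0029  0.5608  0.0257] w 1.005
rpy [176.3406  34.2482 174.3838] toolz in press [ 0.5569  0.0969 -0.8249] lean 34.022325280177064 side 5.558568634750192 tooly in press [-0.0948  0.9941  0.0528]
```

```bash
python3 -m inch '[[[1,0.02,-0.02,0.01,7],[1,0.02,-0.02,0.01,7],[1,0.025,-0.02,0.01,7]]]' 30
python3 -c "
from h import *
st();print(to([.28,-.64,.85]))"
```

```text
t: 8.13
tool_pos: [0.4843, -0.5137, 0.8401]
eef_rot: [162.8, 31.4, 149.7]
force: [1.2, 0.2, 1.3]
gripper_width: 0.999
t 8.13 q [ 65.7  19.2 -21.2  41.1 -18.5  95.4 105.7] pos [ 0.4843 -0.5137  0.8401] F [1.2235 0.1534 1.338 ] T [-0.0035  0.5555 -0.0302] w 0.999
rpy [162.8175  31.4494 149.6609] toolz in press [ 0.5718  0.0938 -0.815 ] lean 35.05175249277387 side 5.381131691373661 tooly in press [0.2041 0.946  0.252 ]
[ 0.0909 -0.1829 -0.1269]
```

```bash
python3 -m inch '[[[1,0.015,-0.03,-0.021,0],[1,0.015,-0.03,-0.021,0],[1,0.015,-0.03,-0.021,0],[1,0.015,-0.03,-0.021,0],[1,0.015,-0.03,-0.021,0],[1,0.015,-0.03,-0.021,0]]]' 30
python3 -c "
from h import *
st();print(to([.28,-.7,.92]))"
```

```text
t: 8.63
tool_pos: [0.2982, -0.6213, 0.8353]
eef_rot: [162.4, 30.4, 149.0]
force: [1.3, -0.4, -1.2]
gripper_width: 1.001
t 8.63 q [ 90.   26.1 -40.8  32.3 -12.1 106.6 113.4] pos [ 0.2982 -0.6213  0.8353] F [ 1.3409 -0.3641 -1.1573] T [-0.0518  0.6094 -0.0141] w 1.001
rpy [162.4312  30.4473 149.0232] toolz in press [ 0.561   0.0991 -0.8219] lean 34.31494643308621 side 5.688665677191562 tooly in press [0.2149 0.9413 0.2602]
[-0.0644 -0.055  -0.0808]
```

```bash
python3 -m inch '[[[1,-0.02,-0.017,-0.024,0],[1,-0.02,-0.017,-0.024,0],[1,-0.02,-0.017,-0.024,0],[1,-0.02,-0.017,-0.024,0]]]' 30
python3 -c "
from h import *
st();print(to([.28,-.74,.94]))"
```

```text
t: 8.97
tool_pos: [0.2757, -0.6767, 0.8637]
eef_rot: [163.7, 36.3, 146.6]
force: [-0.2, -0.6, -0.8]
gripper_width: 1.002
t 8.97 q [ 90.   29.5 -40.3  23.2 -11.4 106.7 114.1] pos [ 0.2757 -0.6767  0.8637] F [-0.1541 -0.5646 -0.818 ] T [ 0.0439  0.5966 -0.0338] w 1.002
rpy [163.732   36.3326 146.5783] toolz in press [ 0.6337  0.0199 -0.7733] lean 39.33165879546782 side 1.1412272825997496 tooly in press [0.2458 0.9427 0.2257]
[-0.0762 -0.0376 -0.0512]
```

The tool now leans with almost no sideways error. The 7° surplus lies in the pinch plane, so it does no harm. I'll turn the jaws back to the press's y axis and fly to a pre-grasp.

```bash
python3 -m inch '[[[1,0.01,0.0,0.02,-6],[1,0.01,0.01,0.025,-6],[1,0.01,0.015,0.025,-6]]]' 30
python3 -c "
from h import *
st();print(to([.47,-.083,.268]))"
```

```text
t: 9.22
tool_pos: [0.3037, -0.6553, 0.8]
eef_rot: [178.9, 40.2, 169.6]
force: [-0.1, -0.5, 1.0]
gripper_width: 0.998
t 9.22 q [ 98.9  23.5 -46.   46.6 -13.4  89.6 136.4] pos [ 0.3037 -0.6553  0.8   ] F [-0.0937 -0.4717  1.0349] T [ 0.0607  0.5887 -0.0079] w 0.998
rpy [178.9293  40.1751 169.646 ] toolz in press [ 0.6453  0.0034 -0.7639] lean 40.186551347474904 side 0.1971040920244565 tooly in press [0.0116 0.9998 0.0143]
[0.2968 0.5845 0.4566]
```

```bash
python3 -m inch '[[[1,0.0145,0.0290,0.0225,0],[1,0.0145,0.0290,0.0225,0],[1,0.0145,0.0290,0.0225,0],[1,0.0145,0.0290,0.0225,0],[1,0.0145,0.0290,0.0225,0],[1,0.0145,0.0290,0.0225,0],[1,0.0145,0.0290,0.0225,0],[1,0.0145,0.0290,0.0225,0],[1,0.0145,0.0290,0.0225,0],[1,0.0145,0.0290,0.0225,0]]]' 30
python3 -c "
from h import *
st();print(to([.47,-.083,.268]))"
```

```text
t: 10.05
tool_pos: [0.3926, -0.4015, 0.5348]
eef_rot: [178.8, 39.0, 167.1]
force: [2.1, 1.6, 1.2]
gripper_width: 0.998
t 10.05 q [129.4   2.2 -74.  106.6 -33.3  48.4 150.5] pos [ 0.3926 -0.4015  0.5348] F [2.0701 1.568  1.2304] T [0.1667 0.4676 0.0187] w 0.998
rpy [178.8036  38.9965 167.0532] toolz in press [ 0.6291 -0.0225 -0.777 ] lean 38.99404247026167 side -1.2876906152508434 tooly in press [0.0557 0.9983 0.0162]
[0.1647 0.3233 0.2167]
```

```bash
python3 -c "
from h import *
print(to([.62,-.42,.5]))"
python3 -m inch '[[[1,-0.025,0.005,0.018,5],[1,-0.025,0.005,0.018,5],[1,-0.025,0.005,0.018,5]]]' 30
python3 -c "
from h import *
st();print(to([.65,-.3,.5]))"
```

```text
[-0.1536  0.0294  0.1698]
t: 10.3
tool_pos: [0.4578, -0.4063, 0.5318]
eef_rot: [169.9, 37.0, 152.1]
force: [-0.9, -0.4, 0.6]
gripper_width: 0.999
t 10.3 q [110.5   8.3 -69.4 103.2 -17.2  42.  118.5] pos [ 0.4578 -0.4063  0.5318] F [-0.9086 -0.3884  0.6309] T [ 0.0603  0.6804 -0.0437] w 0.999
rpy [169.949   37.0152 152.0739] toolz in press [ 0.6173 -0.0272 -0.7862] lean 38.139257656131974 side -1.5574692731091024 tooly in press [0.22   0.9655 0.1394]
[-0.0767  0.1641  0.1282]
```

```bash
python3 -m inch '[[[1,-0.013,0.029,0.022,0],[1,-0.013,0.029,0.022,0],[1,-0.013,0.029,0.022,0],[1,-0.013,0.029,0.022,0],[1,-0.013,0.029,0.022,0]]]' 30
python3 -c "
from h import *
st();print(to([.6,-.12,.45]))"
```

```text
t: 10.72
tool_pos: [0.6163, -0.3249, 0.5093]
eef_rot: [169.5, 37.3, 150.7]
force: [-0.0, -0.4, -0.2]
gripper_width: 1.002
t 10.72 q [ 73.3  12.6 -55.4 100.9   7.6  33.8  81.6] pos [ 0.6163 -0.3249  0.5093] F [-0.0405 -0.3926 -0.165 ] T [ 0.0676  0.6022 -0.0362] w 1.002
rpy [169.4972  37.2724 150.6705] toolz in press [ 0.6217 -0.0359 -0.7824] lean 38.4695082090813 side -2.05982432732986 tooly in press [0.2381 0.9604 0.1451]
[0.1271 0.1719 0.0093]
```

```bash
python3 -m inch '[[[1,0.020,0.028,0.002,0],[1,0.020,0.028,0.002,0],[1,0.020,0.028,0.002,0],[1,0.020,0.028,0.002,0],[1,0.020,0.028,0.002,0],[1,0.020,0.028,0.002,0]]]' 30
python3 -c "
from h import *
st();print(to([.47,-.083,.268]))"
```

```text
t: 11.22
tool_pos: [0.6122, -0.1165, 0.455]
eef_rot: [168.6, 37.8, 150.2]
force: [1.2, -0.2, 0.2]
gripper_width: 1.002
t 11.22 q [ 49.8   4.8 -50.  115.1  25.   24.9  46. ] pos [ 0.6122 -0.1165  0.455 ] F [ 1.239  -0.1884  0.1858] T [ 0.1483  0.5718 -0.0243] w 1.002
rpy [168.6041  37.7514 150.1814] toolz in press [ 0.6312 -0.0286 -0.7751] lean 39.15825742523378 side -1.6399313183267599 tooly in press [0.2353 0.9593 0.1562]
[ 0.2252 -0.0531  0.0527]
```

```bash
python3 -m inch '[[[1,0.03,-0.007,0.007,-4],[1,0.03,-0.007,0.007,-4],[1,0.03,-0.007,0.007,-4],[1,0.03,0,0.007,-3]]]' 30
python3 -c "
from h import *
st();print(to([.47,-.083,.268]))"
```

```text
t: 11.55
tool_pos: [0.544, -0.0938, 0.3678]
eef_rot: [179.9, 40.0, 169.1]
force: [-0.1, -1.3, 0.4]
gripper_width: 1.003
t 11.55 q [ 43.    3.1 -44.4 130.7  51.8  12.1  30.7] pos [ 0.544  -0.0938  0.3678] F [-0.1076 -1.3238  0.364 ] T [-0.0008  0.6094 -0.0638] w 1.003
rpy [179.9231  39.9598 169.1025] toolz in press [ 0.6419 -0.0199 -0.7665] lean 39.94623752663931 side -1.1416682926258273 tooly in press [0.0322 0.9995 0.001 ]
[ 0.1214 -0.0034  0.0285]
```

```bash
python3 -m inch '[[[1,0.02,-0.001,0.005,-1],[1,0.02,-0.001,0.005,-1],[1,0.02,-0.001,0.005,0],[1,0.02,0,0.005,0],[1,0.02,0,0.005,0]]]' 30
python3 -c "
from h import *
st();print(to([.47,-.083,.268]))"
```

```text
t: 11.97
tool_pos: [0.5028, -0.0915, 0.3132]
eef_rot: [-178.4, 40.1, 170.9]
force: [0.1, -0.6, -0.1]
gripper_width: 1.0
t 11.97 q [ 37.5   4.8 -41.1 139.8 103.3  12.5 -21.3] pos [ 0.5028 -0.0915  0.3132] F [ 0.1468 -0.5877 -0.1024] T [ 0.1135  0.6414 -0.0042] w 1.0
rpy [-178.371    40.1147  170.8778] toolz in press [ 0.644  -0.0298 -0.7644] lean 40.11193991667622 side -1.7077804568302548 tooly in press [ 0.0204  0.9996 -0.0217]
[0.055  0.0035 0.0127]
```

```bash
python3 -m inch '[[[1,0.012,0,0.003,0],[1,0.012,0,0.003,0],[1,0.012,0,0.003,0],[1,0.012,0,0.003,0]]]' 30
python3 -c "
from h import *
st();print(to([.47,-.083,.268]))
p=cam('wrist','w2.png')
for q in ['pin_head','bore']:
  for r in cams.tip_of(p,q)[:2]: print(q,r['score'],r['uv'],pt(p,*r['uv']))
cv2.imwrite('pics/w2b.png',cv2.resize(p['pixels'],None,fx=1.5,fy=1.5))
"
```

```text
t: 12.3
tool_pos: [0.4743, -0.0867, 0.2749]
eef_rot: [-178.5, 40.6, 170.6]
force: [0.2, -0.4, -0.1]
gripper_width: 1.002
t 12.3 q [ 41.9   8.8 -49.8 146.2 123.3  21.2 -43.7] pos [ 0.4743 -0.0867  0.2749] F [ 0.1851 -0.4138 -0.0573] T [0.1199 0.6383 0.0218] w 1.002
rpy [-178.4607   40.5609  170.6396] toolz in press [ 0.6498 -0.031  -0.7594] lean 40.55294633257995 side -1.7736127007698559 tooly in press [ 0.0238  0.9995 -0.0204]
[0.0082 0.003  0.002 ]
pin_head 0.92 [509.1, 170.2] [0.7978 0.247  0.0219]
pin_head 0.86 [129.1, 190.4] [ 0.7727 -0.3745  0.0158]
bore 0.69 [266.9, 144.8] [ 0.5659 -0.0946  0.1232]
```

View pics/w2b.png

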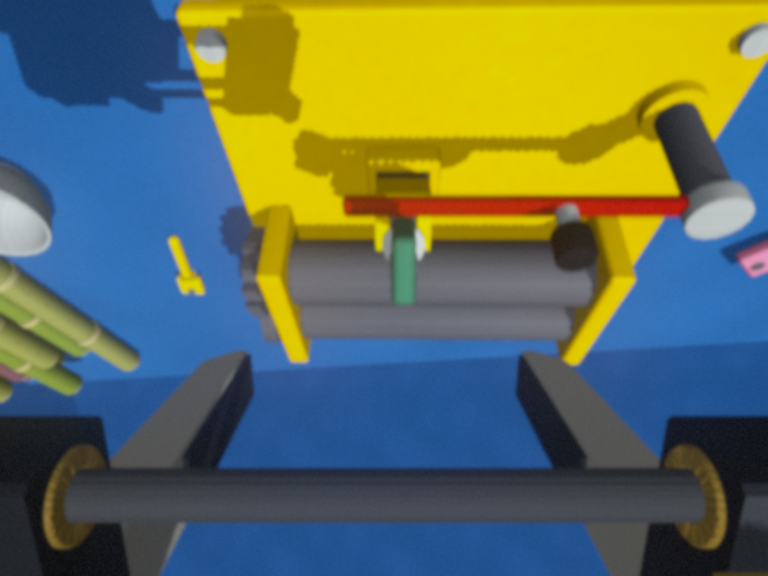

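```bash
python3 - <<'E'
from h import *
p=cam('wrist')
b,g,r=[p['pixels'][...,i].astype(int) for i in range(3)]
m=(g>r+20)&(g>b+3);m[:120]=0;m[230:]=0;m[:,:240]=0;m[:,300:]=0
vv,uu=np.where(m);print(len(uu),uu.min(),uu.max(),vv.min(),vv.max(),uu.mean())
X=np.array([pt(p,u,v,p['depth'][v,u]) for u,v in zip(uu,vv) if p['depth'][v,u]>0])
ps=np.radians(PSI);Rp=R.from_euler('z',PSI,degrees=True).as_matrix()
Y=(X-np.array([.6145,-.1033,0]))@Rp
print('press frame 5/95',np.percentile(Y,[3,50,97],axis=0))
print('tcp press',Rp.T@(robot.state()['tool_pos']-np.array([.6145,-.1033,0])))
a=np.array([-np.sin(np.radians(32)),0,np.cos(np.radians(32))])
print('along a',np.percentile(Y@a,[2,50,98]),'perp', np.percentile(Y@np.array([a[2],0,-a[0]]),[2,50,98]))
# predicted pixels for the candidates of head centre
for hx in(-.06,-.066):
  for q in (-.021,.021):
   for w in (-.022,.022):
    c=np.array([hx,0,.166])+q*np.array([a[2],0,-a[0]])+w*a
    print(hx,q,w,proj(p,Rp@c+np.array([.6145,-.1033,0])))
E
```

```text
696 261 277 161 206 268.9295977011494
press frame 5/95 [[-0.0864 -0.0032  0.1722]
 [-0.0716  0.0027  0.1828]
 [-0.0547  0.0088  0.1934]]
tcp press [-0.1406 -0.0056  0.2749]
along a [0.1898 0.1932 0.1949] perp [0.0179 0.0362 0.0565]
-0.06 -0.021 -0.022 [266.0128 144.7817]
-0.06 -0.021 0.022 [265.8705 160.8721]
-0.06 0.021 -0.022 [265.7666 186.3375]
-0.06 0.021 0.022 [265.5996 207.0267]
-0.066 -0.021 -0.022 [266.0356 140.415 ]
-0.066 -0.021 0.022 [265.8941 156.1672]
-0.066 0.021 -0.022 [265.7846 182.8356]
-0.066 0.021 0.022 [265.6171 203.4045]
```

```bash
python3 - <<'E'
from h import *
s=robot.state();Rt=R.from_euler('xyz',s['eef_rot'],degrees=True).as_matrix()
Rp=R.from_euler('z',PSI,degrees=True).as_matrix();a=Rp@np.array([-.53,0,.848])
H=np.array([.5547,-.0908,.166])+a*.003
T=H+Rt[:,2]*.0188;print(T,to(T))
E
```

```text
[ 0.5651 -0.093   0.1542] [0.0097 0.0125 0.15  ]
```

```bash
python3 -m inch '[[[1,0.004,0.006,0.02,0],[1,0.004,0.006,0.022,-0.5],[1,0.001,0.001,0.025,-0.5],[1,0,0,0.025,0],[1,0,0,0.025,0]]]' 30
cat >> h.py <<'E'
def tgt(H=(.5547,-.0908,.166),up=.003):
    s=robot.state();Rt=R.from_euler('xyz',s['eef_rot'],degrees=True).as_matrix()
    Rp=R.from_euler('z',PSI,degrees=True).as_matrix();a=Rp@np.array([-.53,0,.848])
    print('need',to(np.array(H)+a*up+Rt[:,2]*.0188))
E
python3 -c "
from h import *
st();tgt()"
```

```text
t: 12.92
tool_pos: [0.5516, -0.0906, 0.1871]
eef_rot: [-176.8, 41.3, 172.2]
force: [-0.3, 0.5, 0.6]
gripper_width: 0.999
t 12.92 q [ 37.6  31.8 -56.8 144.6 124.   46.9 -42.3] pos [ 0.5516 -0.0906  0.1871] F [-0.2832  0.4538  0.5698] T [0.1502 0.6144 0.0225] w 0.999
rpy [-176.7716   41.3037  172.1886] toolz in press [ 0.66   -0.0426 -0.75  ] lean 41.34789525911475 side -2.4434942694611093 tooly in press [ 0.0165  0.999  -0.0423]
need [0.0111 0.0011 0.0336]
```

```bash
python3 -m inch '[[[1,0.006,0,0.014,-0.5],[1,0.005,0,0.012,-0.5],[1,0.002,0,0.006,0],[1,0,0,0,0]]]' 30
python3 -c "
from h import *
st();tgt()
S=cam('scene');D=cam('side')
def crop(p):
    u,v=proj(p,[.555,-.092,.17]).astype(int);return cv2.resize(p['pixels'][v-50:v+60,u-60:u+60],None,fx=3.2,fy=3.2,interpolation=2)
cv2.imwrite('pics/g1.png',np.hstack([crop(S),crop(D)]))
p=cam('wrist','w3.png')
"
```

```text
t: 13.25
tool_pos: [0.5691, -0.0963, 0.1497]
eef_rot: [-175.7, 41.0, 173.2]
force: [-0.2, 0.3, -1.0]
gripper_width: 1.001
t 13.25 q [ 35.4  38.2 -54.8 144.1 127.3  52.3 -42.8] pos [ 0.5691 -0.0963  0.1497] F [-0.1873  0.3304 -1.0363] T [0.1915 0.6319 0.0335] w 1.001
rpy [-175.6847   41.0166  173.2482] toolz in press [ 0.6569 -0.0495 -0.7524] lean 41.12255246553835 side -2.838211829895008 tooly in press [ 0.0102  0.9983 -0.0568]
need [ 0.0001  0.0019 -0.0064]
```

View pics/g1.png

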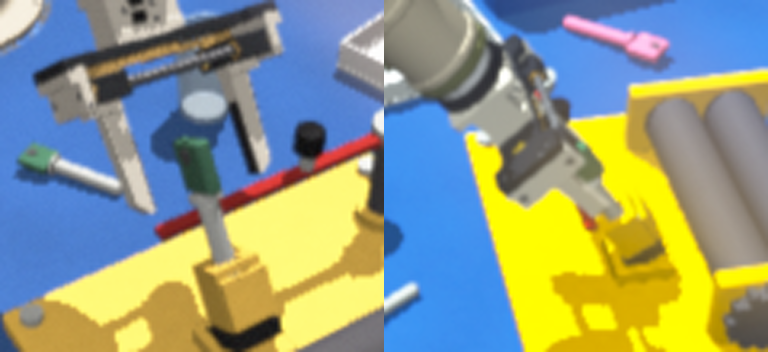

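View pics/w3.png

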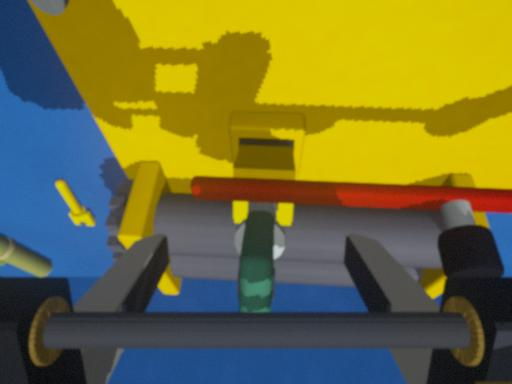

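Both views show the open fingers straddling the green head, with the paddle at wrist (257,260) midway between them. They are 6 mm too deep, so I'll back off and close.

```bash
python3 -m inch '[[[1,0,0.001,-0.005,0],[1,0,0.001,-0.002,0],[-1,0,0,0,0],[-1,0,0,0,0],[-1,0,0,0,0],[-1,0,0,0,0],[-1,0,0,0,0]]]' 50
python3 -c "
from h import *
st();tgt()"
```

```text
t: 13.98
tool_pos: [0.5637, -0.0936, 0.1627]
eef_rot: [-175.3, 41.5, 173.5]
force: [0.1, -0.7, 0.2]
gripper_width: 0.69
t 13.98 q [ 35.5  36.3 -55.5 144.7 126.3  51.8 -42.9] pos [ 0.5637 -0.0936  0.1627] F [ 0.084  -0.6607  0.2218] T [0.1461 0.6496 0.0391] w 0.69
rpy [-175.3363   41.5372  173.5102] toolz in press [ 0.6638 -0.0523 -0.746 ] lean 41.66291351383685 side -2.996960532971992 tooly in press [ 0.0102  0.9981 -0.0609]
need [0.0042 0.0009 0.0071]
```

```bash
python3 -m inch '[[[-1,0.003,0,0.005,0],[-1,0,0,0,0],[-1,0,0,0,0]]]' 50
python3 -c "
from h import *
st();tgt()"
```

```text
t: 14.23
tool_pos: [0.5649, -0.0944, 0.1563]
eef_rot: [-175.3, 41.5, 173.5]
force: [0.4, 0.2, -0.5]
gripper_width: 0.477
t 14.23 q [ 35.2  37.4 -55.4 144.8 126.9  52.9 -43.3] pos [ 0.5649 -0.0944  0.1563] F [ 0.3767  0.1814 -0.4512] T [ 0.1951  0.6785 -0.0054] w 0.477
rpy [-175.3358   41.543   173.4875] toolz in press [ 0.6639 -0.0526 -0.746 ] lean 41.667788946743684 side -3.0124145621568377 tooly in press [ 0.0106  0.9981 -0.0609]
need [0.0009 0.0011 0.0015]
```

```bash
python3 -m inch '[[[-1,0,0,0,0],[-1,0,0,0,0],[-1,0,0,0,0],[-1,0,0,0,0],[-1,0,0,0,0],[-1,0,0,0,0]]]' 50
python3 -c "
from h import *
st();tgt()
S=cam('scene')
def crop(p):
    u,v=proj(p,[.555,-.092,.17]).astype(int);return cv2.resize(p['pixels'][v-50:v+60,u-60:u+60],None,fx=3.2,fy=3.2,interpolation=2)
p=cam('wrist','w3.png')
cv2.imwrite('pics/g2.png',np.hstack([crop(S),cv2.resize(p['pixels'][100:350,130:400],(384,352))]))
"
```

```text
t: 14.73
tool_pos: [0.5651, -0.0907, 0.1554]
eef_rot: [-175.7, 41.4, 173.6]
force: [0.9, 2.4, -1.7]
gripper_width: 0.149
t 14.73 q [ 35.2  37.5 -55.5 144.8 127.1  52.7 -43.3] pos [ 0.5651 -0.0907  0.1554] F [ 0.9412  2.4466 -1.7239] T [1.2229 0.6427 0.7424] w 0.149
rpy [-175.7078   41.4247  173.6374] toolz in press [ 0.6625 -0.0444 -0.7477] lean 41.54276107802239 side -2.545001210532893 tooly in press [ 0.0036  0.9984 -0.0561]
need [ 0.0003 -0.0025  0.0012]
```

View pics/g2.png

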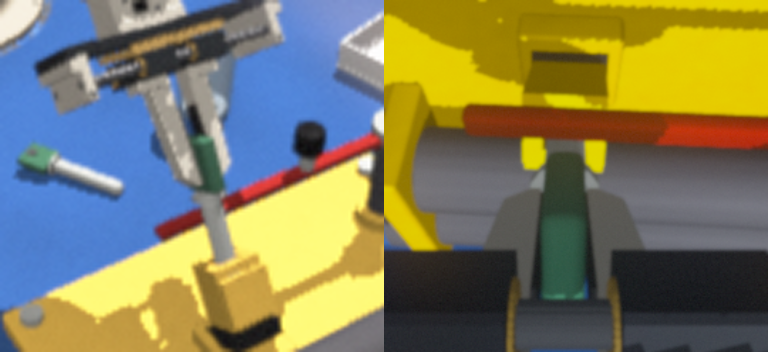

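The grip is good: 13.9 mm opening against a 14 mm paddle. First a gentle twist with a small pull, to learn how the forces respond.

```bash
python3 -m inch '[[[-1,0,0,-0.0005,4],[-1,0,0,-0.0005,5],[-1,0,0,-0.0005,5],[-1,0,0,-0.0005,5]]]' 55
cat >> h.py <<'E'
A_=R.from_euler('z',PSI,degrees=True).apply([-.5299,0,.848])
def pull():
    s=robot.state();Rt=R.from_euler('xyz',s['eef_rot'],degrees=True).as_matrix()
    T0=np.array([.5651,-.0907,.1554]);Z0=np.array(R.from_euler('xyz',[-175.7,41.42,173.64],degrees=True).as_matrix()[:,2])
    h=s['tool_pos']-Rt[:,2]*.0188-(T0-Z0*.0188)
    print('along a %.4f mm'%(h@A_*1e3),'perp',(h-(h@A_)*A_)*1e3,'F.a %.1f'%(s['force']@A_),'T.a %.2f'%(s['torque']@A_),'|F| %.1f'%np.linalg.norm(s['force']),'a in tool',Rt.T@A_)
    st()
E
python3 -c "
from h import *
pull()"
```

```text
t: 15.17
tool_pos: [0.5635, -0.0934, 0.1564]
eef_rot: [167.6, 40.0, 147.7]
force: [3.5, -0.9, -6.1]
gripper_width: 0.15
along a 1.4586 mm perp [-0.7939 -2.6938 -0.2265] F.a -7.1 T.a 0.28 |F| 7.1 a in tool [-0.1727  0.0014 -0.9849]
t 15.17 q [ 38.   39.4 -60.5 144.7 124.1  55.6 -59.5] pos [ 0.5635 -0.0934  0.1564] F [ 3.5438 -0.9143 -6.0826] T [0.3194 1.1429 0.4201] w 0.15
rpy [167.6444  40.0283 147.7297] toolz in press [ 0.6617 -0.0516 -0.748 ] lean 41.49699537005981 side -2.9599863727298135 tooly in press [0.2595 0.9517 0.1638]
```

```bash
python3 -m inch '[[[-1,0,0,-0.0004,-5],[-1,-0.0001,0,-0.0008,-5],[-1,-0.0001,0,-0.0008,-5],[-1,-0.0001,0,-0.0008,-5],[-1,-0.0001,0,-0.0008,-5],[-1,-0.0001,0,-0.0008,-5]]]' 55
python3 -c "
from h import *
pull()"
```

```text
t: 15.67
tool_pos: [0.5643, -0.0884, 0.158]
eef_rot: [-167.0, 39.6, -172.5]
force: [7.7, 5.0, -11.6]
gripper_width: 0.145
along a 2.8074 mm perp [0.7616 1.9859 0.2762] F.a -13.4 T.a -0.18 |F| 14.8 a in tool [-0.1483 -0.0737 -0.9861]
t 15.67 q [ 33.7  35.9 -53.  144.7 128.1  50.2 -34. ] pos [ 0.5643 -0.0884  0.158 ] F [  7.7055   4.9839 -11.5845] T [2.1787 0.9805 1.0352] w 0.145
rpy [-166.9791   39.557  -172.514 ] toolz in press [ 0.6589 -0.04   -0.7512] lean 41.25626536764943 side -2.2904801845668485 tooly in press [-0.1389  0.975  -0.1737]
```

```bash
python3 -m inch '[[[-1,-0.0001,0,-0.0008,6],[-1,-0.0001,0,-0.0008,6],[-1,-0.0001,0,-0.0009,6],[-1,-0.0001,0,-0.0009,6],[-1,-0.0001,0,-0.0009,6],[-1,-0.0001,0,-0.0009,6]]]' 55
python3 -c "
from h import *
pull()"
```

```text
t: 16.17
tool_pos: [0.5618, -0.0957, 0.1589]
eef_rot: [162.7, 37.8, 139.2]
force: [7.5, -2.2, -12.2]
gripper_width: 0.143
along a 4.3259 mm perp [-0.8667 -5.1862 -0.0274] F.a -14.4 T.a 0.26 |F| 14.5 a in tool [-0.1641  0.0139 -0.9863]
t 16.17 q [ 39.3  39.3 -62.1 144.3 122.1  55.3 -64.5] pos [ 0.5618 -0.0957  0.1589] F [  7.5206  -2.2351 -12.1743] T [0.3964 1.3503 0.4202] w 0.143
rpy [162.7368  37.8073 139.1718] toolz in press [ 0.6539 -0.0566 -0.7545] lean 40.913783789631076 side -3.243661334099114 tooly in press [0.3491 0.9073 0.2345]
```

The pin has started slipping: 4.3 mm of travel against about 2.9 mm of mount stretch. I'll keep going at about 15 N.

```bash
python3 -m inch '[[[-1,-0.0001,0,-0.0008,-6],[-1,-0.0001,0,-0.0009,-6],[-1,-0.0001,0,-0.0009,-6],[-1,-0.0001,0,-0.0009,-6],[-1,-0.0001,0,-0.0010,-6],[-1,-0.0001,0,-0.0010,-6],[-1,-0.0001,0,-0.0010,-6],[-1,-0.0001,0,-0.0010,-6]]]' 55
python3 -c "
from h import *
pull()"
```

```text
t: 16.83
tool_pos: [0.5636, -0.0854, 0.1607]
eef_rot: [-159.4, 35.6, -159.0]
force: [10.0, 4.6, -16.1]
gripper_width: 0.147
along a 5.7463 mm perp [1.7576 4.5507 0.6406] F.a -18.5 T.a -0.19 |F| 19.5 a in tool [-0.1196 -0.0886 -0.9888]
t 16.83 q [ 32.4  34.  -50.2 144.1 128.5  46.5 -23.3] pos [ 0.5636 -0.0854  0.1607] F [  9.9862   4.5772 -16.1225] T [2.3617 1.1525 1.1204] w 0.147
rpy [-159.4087   35.5508 -159.0127] toolz in press [ 0.6472 -0.0326 -0.7616] lean 40.356837579633336 side -1.8673237132884313 tooly in press [-0.2908  0.913  -0.2861]
```

```bash
python3 -c "
from h import *
S=cam('scene')
def crop(p):
    u,v=proj(p,[.555,-.092,.17]).astype(int);return cv2.resize(p['pixels'][v-50:v+60,u-60:u+60],None,fx=3.2,fy=3.2,interpolation=2)
p=cam('wrist')
cv2.imwrite('pics/g3.png',np.hstack([crop(S),cv2.resize(p['pixels'][100:350,130:400],(384,352))]))
pull()
"
```

```text
along a 5.8902 mm perp [1.5659 4.7385 0.504 ] F.a -17.7 T.a 0.24 |F| 18.8 a in tool [-0.1194 -0.0884 -0.9889]
t 16.93 q [ 32.3  33.9 -50.1 144.1 128.5  46.5 -23.4] pos [ 0.5633 -0.0852  0.1606] F [  9.3235   4.9257 -15.5518] T [2.2565 1.2992 1.5458] w 0.149
rpy [-159.4085   35.5311 -158.9896] toolz in press [ 0.647  -0.0325 -0.7618] lean 40.340604488117705 side -1.8600195296841153 tooly in press [-0.2912  0.9128 -0.2862]
```

View pics/g3.png

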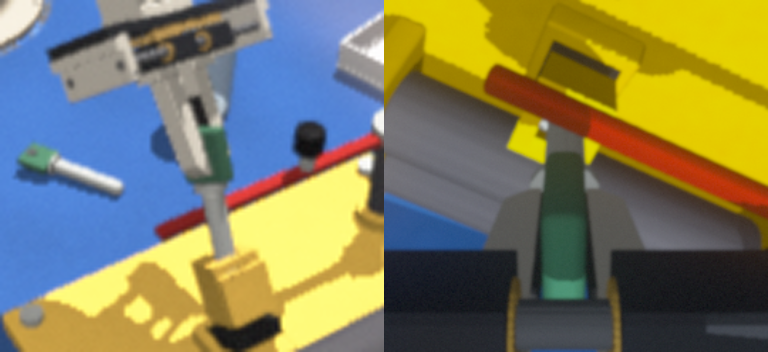

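The paddle turns with the jaws without slipping in the pads, so the method works. Continuing with faster swings.

```bash
python3 -m inch '[[[-1,-0.0001,0,-0.0008,7],[-1,-0.0001,0,-0.0009,7],[-1,-0.0001,0,-0.0010,7],[-1,-0.0001,0,-0.0010,7],[-1,-0.0001,0,-0.0010,7],[-1,-0.0001,0,-0.0010,7],[-1,-0.0001,0,-0.0010,7],[-1,-0.0001,0,-0.0010,6]]]' 58
python3 -c "
from h import *
pull()"
```

```text
t: 17.6
tool_pos: [0.5602, -0.0972, 0.1618]
eef_rot: [158.0, 34.3, 130.3]
force: [8.3, -0.7, -12.5]
gripper_width: 0.149
along a 7.4939 mm perp [-0.5234 -6.9534  0.3576] F.a -15.0 T.a 0.30 |F| 15.0 a in tool [-0.1464  0.0266 -0.9888]
t 17.6 q [ 40.9  39.1 -63.8 143.5 119.6  54.2 -69.6] pos [ 0.5602 -0.0972  0.1618] F [  8.3005  -0.6544 -12.471 ] T [0.3405 1.2713 0.4338] w 0.149
rpy [158.0314  34.3358 130.3451] toolz in press [ 0.6406 -0.057  -0.7658] lean 39.91169577717132 side -3.2666999793333766 tooly in press [0.4441 0.841  0.3089]
```

```bash
python3 -m inch '[[[-1,-0.0001,0.0003,-0.0009,-7],[-1,-0.0001,0.0003,-0.0010,-7],[-1,-0.0001,0.0003,-0.0010,-7],[-1,-0.0001,0.0003,-0.0010,-7],[-1,-0.0001,0.0003,-0.0010,-7],[-1,-0.0001,0.0003,-0.0010,-7],[-1,-0.0001,0.0003,-0.0010,-7],[-1,-0.0001,0.0003,-0.0010,-7]]]' 58
python3 -c "
from h import *
pull()"
```

```text
t: 18.27
tool_pos: [0.5631, -0.0852, 0.1643]
eef_rot: [-160.2, 34.8, -159.8]
force: [9.1, 6.1, -16.4]
gripper_width: 0.149
along a 9.1462 mm perp [3.2834 4.4795 1.5897] F.a -18.2 T.a -0.16 |F| 19.7 a in tool [-0.1049 -0.0821 -0.991 ]
t 18.27 q [ 32.8  32.9 -50.3 143.3 126.4  44.4 -21.7] pos [ 0.5631 -0.0852  0.1643] F [  9.1212   6.0772 -16.3976] T [2.4159 1.1222 1.1881] w 0.149
rpy [-160.1749   34.8357 -159.7605] toolz in press [ 0.6346 -0.0335 -0.7721] lean 39.41395631650182 side -1.917064665996177 tooly in press [-0.2905  0.9155 -0.2784]
```

```bash
python3 -m inch '[[[-1,-0.0001,0,-0.0009,7],[-1,-0.0001,0,-0.0012,7],[-1,-0.0001,0,-0.0012,7],[-1,-0.0001,0,-0.0012,7],[-1,-0.0001,0,-0.0012,7],[-1,-0.0001,0,-0.0012,7],[-1,-0.0001,0,-0.0012,7],[-1,-0.0001,0,-0.0012,6]]]' 58
python3 -c "
from h import *
pull()"
```

```text
t: 18.93
tool_pos: [0.5592, -0.0971, 0.1663]
eef_rot: [159.0, 33.7, 131.1]
force: [8.8, -0.9, -15.8]
gripper_width: 0.147
along a 11.9232 mm perp [ 1.0631 -7.2786  1.3691] F.a -18.0 T.a 0.26 |F| 18.1 a in tool [-0.1325  0.0159 -0.991 ]
t 18.93 q [ 41.2  37.7 -63.5 142.7 117.7  51.7 -67.6] pos [ 0.5592 -0.0971  0.1663] F [  8.7854  -0.9436 -15.7596] T [0.3724 1.2785 0.4056] w 0.147
rpy [159.0251  33.7149 131.1055] toolz in press [ 0.6272 -0.0578 -0.7767] lean 38.92293704343736 side -3.31221062855308 tooly in press [0.4464 0.8438 0.2978]
```

```bash
python3 -m inch '[[[-1,-0.0001,0.0003,-0.0009,-7],[-1,-0.0001,0.0003,-0.0011,-7],[-1,-0.0001,0.0003,-0.0011,-7],[-1,-0.0001,0.0003,-0.0011,-7],[-1,-0.0001,0.0003,-0.0011,-7],[-1,-0.0001,0.0003,-0.0011,-7],[-1,-0.0001,0.0003,-0.0011,-7],[-1,-0.0001,0.0003,-0.0011,-7]]]' 58
python3 -c "
from h import *
pull()"
```

```text
t: 19.6
tool_pos: [0.5622, -0.0849, 0.169]
eef_rot: [-160.6, 33.8, -159.8]
force: [10.0, 4.8, -17.9]
gripper_width: 0.149
along a 13.6941 mm perp [5.0158 4.2803 2.6789] F.a -20.0 T.a -0.20 |F| 21.0 a in tool [-0.0881 -0.0751 -0.9932]
t 19.6 q [ 33.3  31.7 -50.2 142.4 124.1  41.8 -19.1] pos [ 0.5622 -0.0849  0.169 ] F [ 10.047    4.7632 -17.8658] T [2.4956 1.0535 1.201 ] w 0.149
rpy [-160.6353   33.8421 -159.8026] toolz in press [ 0.6204 -0.0331 -0.7836] lean 38.37003498301969 side -1.8996637730592798 tooly in press [-0.299   0.9136 -0.2754]
```

```bash
python3 -m inch '[[[-1,0,0,-0.0009,7],[-1,0,0,-0.0012,7],[-1,0,0,-0.0012,7],[-1,0,0,-0.0012,7],[-1,0,0,-0.0012,7],[-1,0,0,-0.0012,7],[-1,0,0,-0.0012,7],[-1,0,0,-0.0012,6]]]' 58
python3 -c "
from h import *
pull()"
```

```text
t: 20.27
tool_pos: [0.5582, -0.0976, 0.1711]
eef_rot: [159.9, 33.1, 131.8]
force: [8.2, -0.7, -15.5]
gripper_width: 0.145
along a 16.4506 mm perp [ 2.6893 -8.106   2.4542] F.a -17.5 T.a 0.20 |F| 17.5 a in tool [-0.1188  0.006  -0.9929]
t 20.27 q [ 41.6  36.2 -63.1 141.8 115.7  49.2 -65.4] pos [ 0.5582 -0.0976  0.1711] F [  8.1592  -0.7088 -15.4882] T [0.3528 1.1092 0.3393] w 0.145
rpy [159.9414  33.0806 131.805 ] toolz in press [ 0.6141 -0.0582 -0.7871] lean 37.96237710146877 side -3.3366851987092843 tooly in press [0.4485 0.8463 0.2874]
```

```bash
python3 -m inch '[[[-1,0,0.0003,-0.0009,-7],[-1,0,0.0003,-0.0011,-7],[-1,0,0.0003,-0.0011,-7],[-1,0,0.0003,-0.0011,-7],[-1,0,0.0003,-0.0011,-7],[-1,0,0.0003,-0.0011,-7],[-1,0,0.0003,-0.0011,-7],[-1,0,0.0003,-0.0011,-7]]]' 58
python3 -c "
from h import *
pull()"
```

```text
t: 20.93
tool_pos: [0.5609, -0.0846, 0.174]
eef_rot: [-161.0, 33.0, -159.7]
force: [9.1, 5.1, -15.3]
gripper_width: 0.146
along a 18.6276 mm perp [6.5126 4.2047 3.6107] F.a -17.3 T.a -0.11 |F| 18.5 a in tool [-0.0739 -0.0684 -0.9949]
t 20.93 q [ 33.7  30.5 -50.2 141.6 121.9  39.5 -16.5] pos [ 0.5609 -0.0846  0.174 ] F [  9.1117   5.1274 -15.3086] T [2.3784 0.9835 1.2389] w 0.146
rpy [-161.0111   32.9865 -159.7345] toolz in press [ 0.6082 -0.0322 -0.7932] lean 37.48014923442096 side -1.844337002352268 tooly in press [-0.3077  0.9115 -0.2729]
```

```bash
python3 -m inch '[[[-1,0,0,-0.0009,7],[-1,0,0,-0.0011,7],[-1,0,0,-0.0011,7],[-1,0,0,-0.0011,7],[-1,0,0,-0.0011,7],[-1,0,0,-0.0011,7],[-1,0,0,-0.0011,7],[-1,0,0,-0.0011,6]]]' 58
python3 -c "
from h import *
pull()"
```

```text
t: 21.6
tool_pos: [0.5545, -0.095, 0.1802]
eef_rot: [160.5, 32.9, 132.5]
force: [0.2, 0.1, -2.4]
gripper_width: 0.146
along a 26.3780 mm perp [ 4.2877 -6.4393  3.279 ] F.a -2.1 T.a -0.04 |F| 2.4 a in tool [-0.1115  0.0014 -0.9937]
t 21.6 q [ 42.   34.3 -63.1 141.4 113.8  47.  -63.6] pos [ 0.5545 -0.095   0.1802] F [ 0.1792  0.0561 -2.4235] T [ 0.1318  1.0411 -0.0696] w 0.146
rpy [160.5453  32.8516 132.5353] toolz in press [ 0.6077 -0.0574 -0.7921] lean 37.4935587825048 side -3.289462176127128 tooly in press [0.4451 0.8507 0.2798]
```

```bash
python3 -m inch '[[[-1,0,0.0003,-0.0009,-7],[-1,0,0.0003,-0.0010,-7],[-1,0,0.0003,-0.0010,-7],[-1,0,0.0003,-0.0010,-7],[-1,0,0.0003,-0.0010,-7],[-1,0,0.0003,-0.0010,-7],[-1,0,0.0003,-0.0010,-6]]]' 58
python3 -c "
from h import *
pull()"
```

```text
t: 22.18
tool_pos: [0.5547, -0.0848, 0.1862]
eef_rot: [-165.3, 34.9, -168.2]
force: [2.4, 4.8, -4.9]
gripper_width: 0.148
along a 32.1843 mm perp [7.456  3.0026 4.3121] F.a -5.0 T.a 0.05 |F| 7.2 a in tool [-0.0796 -0.0659 -0.9946]
t 22.18 q [ 35.4  29.1 -52.6 141.6 118.6  39.1 -21.1] pos [ 0.5547 -0.0848  0.1862] F [ 2.3701  4.7981 -4.8841] T [1.7594 0.6769 1.0832] w 0.148
rpy [-165.3136   34.9386 -168.1735] toolz in press [ 0.6079 -0.04   -0.793 ] lean 37.47505716278312 side -2.292457472202389 tooly in press [-0.2082  0.9557 -0.2078]
```

The pin is free: axial force has dropped to a few N and it is about 31 mm out. I'll recentre the twist and draw it out straight along the bore.

```bash
python3 -m inch '[[[-1,-0.0003,0,-0.003,6],[-1,-0.0004,0,-0.004,6],[-1,-0.0004,-0.0001,-0.005,0],[-1,-0.0005,-0.0001,-0.005,0],[-1,-0.0005,-0.0001,-0.005,0],[-1,-0.0005,-0.0001,-0.005,0]]]' 58
python3 -c "
from h import *
pull()
S=cam('scene')
u,v=proj(S,[.555,-.092,.17]).astype(int);a=cv2.resize(S['pixels'][v-60:v+60,u-70:u+70],None,fx=2.8,fy=2.8)
D=cam('side');u,v=proj(D,[.555,-.092,.17]).astype(int);b=cv2.resize(D['pixels'][v-60:v+60,u-70:u+70],None,fx=2.8,fy=2.8)
cv2.imwrite('pics/g4.png',np.hstack([a,b]))
"
```

```text
t: 22.68
tool_pos: [0.5386, -0.0842, 0.2093]
eef_rot: [-173.2, 36.9, 177.8]
force: [-0.3, 0.2, -3.0]
gripper_width: 0.147
along a 60.2878 mm perp [6.0661 1.3874 3.6155] F.a -2.4 T.a -0.08 |F| 3.0 a in tool [-0.0881 -0.0549 -0.9946]
t 22.68 q [ 38.3  25.4 -55.6 141.8 113.7  36.6 -28.9] pos [ 0.5386 -0.0842  0.2093] F [-0.2829  0.1791 -2.9994] T [ 0.2812  0.9032 -0.0043] w 0.147
rpy [-173.2399   36.882   177.7802] toolz in press [ 0.6057 -0.0465 -0.7943] lean 37.32836170912492 side -2.666662304418774 tooly in press [-0.0471  0.9944 -0.0942]
```

View pics/g4.png

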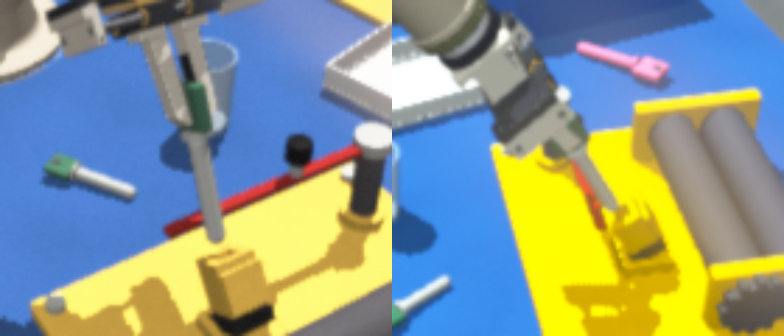

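The scene view shows the shank end at (215,238), just clear of the block's mouth, with the pin held straight. I'll raise it and measure the tray.

```bash
python3 -m inch '[[[-1,-0.001,-0.0005,-0.015,0],[-1,-0.001,-0.0005,-0.02,0],[-1,-0.012,0,-0.03,-1],[-1,-0.015,0,-0.025,-1],[-1,-0.015,0,-0.025,-1],[-1,-0.015,0,-0.02,-1],[-1,-0.01,0,-0.015,0]]]' 58
python3 -c "
from h import *
st()
S=cam('scene')
e=cams.spot_in(S,'tray');print(e[:1])
l,t,r,b=[int(x) for x in e[0]['extent']]
cv2.imwrite('pics/tray.png',cv2.resize(S['pixels'][t-15:b+15,l-15:r+15],None,fx=6,fy=6,interpolation=2));print(l-15,t-15)
cv2.imwrite('pics/s5.png',S['pixels'])
"
```

```text
t: 23.37
tool_pos: [0.5027, -0.072, 0.3339]
eef_rot: [-170.5, 35.6, -178.4]
force: [-0.6, -0.9, -3.1]
gripper_width: 0.146
t 23.37 q [ 43.9   3.1 -51.  135.   62.1  16.7  25.8] pos [ 0.5027 -0.072   0.3339] F [-0.5525 -0.9394 -3.1337] T [ 0.2088  0.9351 -0.0318] w 0.146
rpy [-170.494    35.6396 -178.4258] toolz in press [ 0.5952 -0.0569 -0.8015] lean 36.59798116767618 side -3.2611206486911173 tooly in press [-0.0864  0.9872 -0.1342]
[{'extent': [311.0, 153.6, 396.1, 207.4], 'score': 0.95}]
296 138
```

View pics/tray.png

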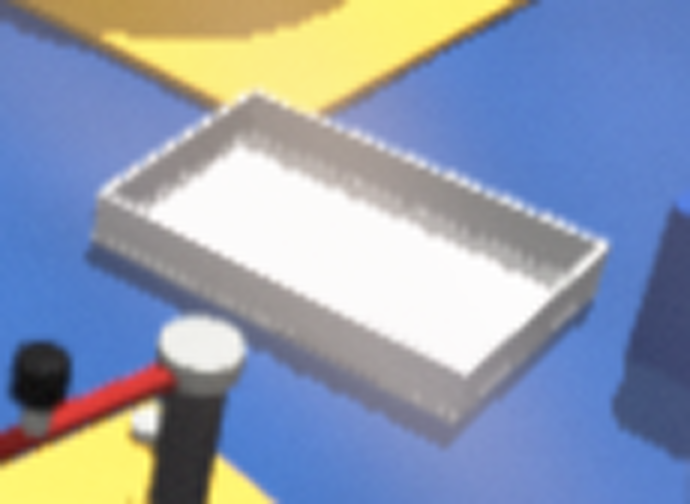

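View pics/s5.png

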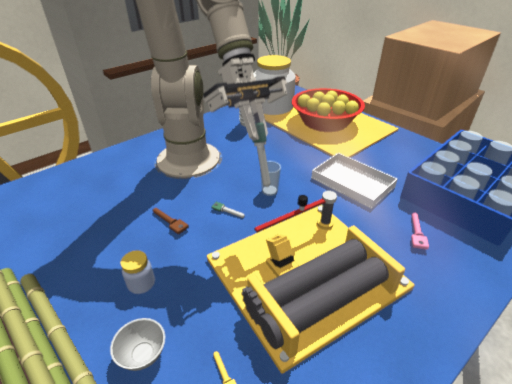

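The view shows the pin held clear of the press, with its tip at scene (268,190) in front of the tumbler (which is behind it), and an empty tray at (312–396, 154–207).

```bash
python3 -c "
from h import *
S=cam('scene')
C=np.array([onz(S,296+u/6,138+v/6,.035)[:2] for u,v in [(105,192),(257,93),(605,243),(462,375)]]);print(C)
print(np.linalg.norm(np.roll(C,-1,0)-C,axis=1),C.mean(0));d=C[2]-C[1];print(np.degrees(np.arctan2(d[1],d[0])))
s=robot.state();Rt=R.from_euler('xyz',s['eef_rot'],degrees=True).as_matrix()
print('hold',s['tool_pos']-Rt[:,2]*.0188)
D=cam('side')
for q in['pin_head','pin_tip']:
  for a in cams.tip_of(S,q)[:3]:
    for b in cams.tip_of(D,q)[:3]:
      X=tri((S,*a['uv']),(D,*b['uv']));e=abs(proj(S,X)-a['uv']).max()
      if e<4: print(q,a['score'],b['score'],a['uv'],X,e)
"
```

```text
[[0.3964 0.2708]
 [0.3851 0.4229]
 [0.6147 0.4465]
 [0.6308 0.287 ]]
[0.1525 0.2308 0.1603 0.235 ] [0.5068 0.3568]
5.876405453353705
hold [ 0.4922 -0.0698  0.3487]
pin_head 0.92 0.79 [259.5, 129.7] [ 0.5011 -0.0729  0.3511] 2.158143333296664
pin_head 0.83 0.72 [420.9, 241.0] [0.8133 0.2591 0.0132] 0.9883128031287356
pin_head 0.72 0.84 [178.7, 228.4] [ 0.3174 -0.2284  0.0083] 0.4431120416670069
pin_tip 0.71 0.7 [242.8, 213.1] [ 0.3956 -0.0486  0.0144] 1.0821128245807756
pin_tip 0.67 0.62 [266.3, 185.6] [ 0.5503 -0.0891  0.2387] 1.4697434268857137
```

```bash
python3 -c "
from h import *
print(to([.5245,.355,.334]))"

```

```text
[-0.0271  0.4236 -0.0521]
```

```bash
python3 -m inch '[[[-1,-0.002,0.025,-0.003,0],[-1,-0.002,0.032,-0.004,0],[-1,-0.002,0.035,-0.004,0],[-1,-0.002,0.035,-0.004,0],[-1,-0.002,0.035,-0.004,0],[-1,-0.002,0.035,-0.004,0],[-1,-0.002,0.035,-0.004,0],[-1,-0.002,0.035,-0.004,0],[-1,-0.002,0.035,-0.004,0]]]' 50
python3 -c "
from h import *
st();print(to([.5245,.355,.334]))"

```

```text
t: 24.72
tool_pos: [0.5221, 0.2339, 0.3294]
eef_rot: [-170.7, 35.7, -179.9]
force: [0.9, -0.8, -1.8]
gripper_width: 0.15
t 24.72 q [  0.4  20.4 -62.9 122.3  67.   60.6 -14.9] pos [0.5221 0.2339 0.3294] F [ 0.943  -0.8438 -1.8183] T [0.2582 0.8295 0.0434] w 0.15
rpy [-170.6534   35.723  -179.897 ] toolz in press [ 0.5946 -0.0692 -0.8011] lean 36.58281669655885 side -3.968820394705107 tooly in press [-0.0625  0.9893 -0.1318]
[-0.0048  0.1191 -0.0219]
```

```bash
python3 -m inch '[[[-1,0,0.032,-0.005,0],[-1,0,0.03,-0.005,0],[-1,0,0.03,-0.005,0],[-1,0,0.022,-0.003,0],[-1,0,0.008,-0.001,0]]]' 50
python3 -c "
from h import *
st()
S=cam('scene');D=cam('side');H=robot.state()
for q in['pin_head','pin_tip']:
  for a in cams.tip_of(S,q)[:3]:
    for b in cams.tip_of(D,q)[:3]:
      X=tri((S,*a['uv']),(D,*b['uv']));e=abs(proj(S,X)-a['uv']).max()
      if e<4: print(q,a['score'],b['score'],a['uv'],X,e)
cv2.imwrite('pics/s6.png',np.hstack([S['pixels'][60:260,200:460],D['pixels'][40:240,120:380]]))
print(to([.5245,.355,.19]))"

```

```text
t: 25.13
tool_pos: [0.5218, 0.372, 0.3245]
eef_rot: [-171.1, 35.4, -180.0]
force: [0.2, 0.5, -1.9]
gripper_width: 0.147
t 25.13 q [-16.2  29.2 -60.6 111.5  67.   72.6 -20. ] pos [0.5218 0.372  0.3245] F [ 0.1679  0.456  -1.877 ] T [ 0.2374  0.9576 -0.0286] w 0.147
rpy [-171.1259   35.3941 -179.9658] toolz in press [ 0.5894 -0.0625 -0.8054] lean 36.19549676529796 side -3.582844661928082 tooly in press [-0.0669  0.9898 -0.1258]
pin_head 0.9 0.88 [181.6, 224.0] [ 0.3239 -0.2242  0.0208] 2.316949564991205
pin_head 0.83 0.76 [419.6, 238.5] [0.8068 0.2618 0.0159] 1.0877508304985213
pin_tip 0.82 0.8 [153.5, 208.7] [ 0.197  -0.2465  0.0163] 0.4658991784295097
pin_tip 0.63 0.68 [379.9, 135.6] [0.5714 0.3493 0.2286] 3.5913159133930606
[0.0775 0.0062 0.112 ]
```

View pics/s6.png

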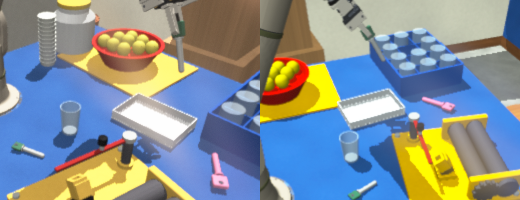

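```bash
python3 -m inch '[[[-1,0.012,0.003,0.017,0],[-1,0.0155,0.003,0.0225,0],[-1,0.0155,0.003,0.0225,0],[-1,0.0155,0.003,0.0225,0],[-1,0.0155,0.003,0.0225,0],[-1,0.0155,0.003,0.0225,0],[-1,0.009,0.002,0.013,0],[-1,0.003,0,0.004,0]]]' 30
python3 -c "
from h import *
st()
S=cam('scene');D=cam('side')
for q in['pin_head','pin_tip']:
  for a in cams.tip_of(S,q)[:3]:
    for b in cams.tip_of(D,q)[:3]:
      X=tri((S,*a['uv']),(D,*b['uv']));e=abs(proj(S,X)-a['uv']).max()
      if e<4: print(q,a['score'],b['score'],a['uv'],X,e)
cv2.imwrite('pics/s7.png',cv2.resize(np.hstack([S['pixels'][90:230,290:420],D['pixels'][70:210,170:300]]),None,fx=3,fy=3))
"

```

```text
t: 26.3
tool_pos: [0.5309, 0.3616, 0.1459]
eef_rot: [-171.5, 36.1, 179.2]
force: [0.1, 0.5, -1.8]
gripper_width: 0.15
t 26.3 q [-22.6  43.1 -52.6 121.4  84.5  69.6 -42.6] pos [0.5309 0.3616 0.1459] F [ 0.1046  0.4991 -1.8108] T [ 0.2407  0.9456 -0.0539] w 0.15
rpy [-171.5214   36.1238  179.1732] toolz in press [ 0.5981 -0.063  -0.7989] lean 36.82116313675801 side -3.6147385397262584 tooly in press [-0.0546  0.9914 -0.1191]
pin_head 0.87 0.85 [181.1, 226.4] [ 0.3136 -0.218   0.0072] 0.4320102704377291
pin_head 0.58 0.73 [419.9, 242.3] [0.8124 0.2588 0.0109] 0.12821925363817854
pin_tip 0.67 0.69 [415.0, 214.7] [0.7373 0.3699 0.0042] 1.1670418499363677
```

View pics/s7.png

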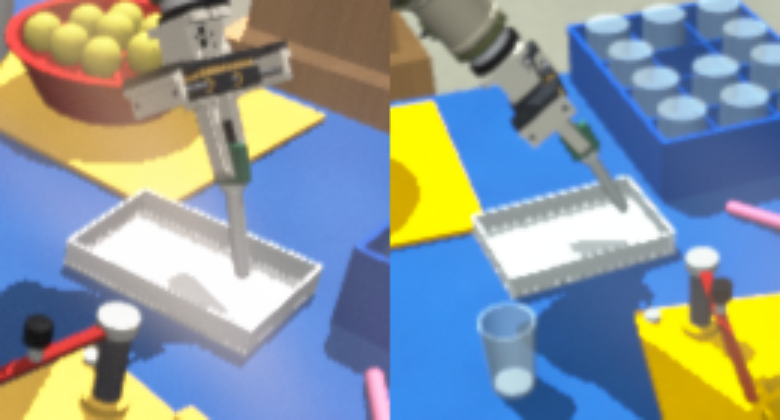

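The pin tip is over the tray's far half, about 45 mm above the floor. I'll lower until contact.

```bash
python3 -m inch '[[[-1,0.0105,0.0015,0.0066,0],[-1,0.0105,0.0015,0.0066,0],[-1,0.0105,0.0015,0.0066,0],[-1,0.001,0,0.001,0]]]' 30
python3 -c "
from h import *
st()"

```

```text
t: 27.13
tool_pos: [0.5188, 0.3652, 0.1154]
eef_rot: [-172.0, 36.6, 178.8]
force: [0.2, -0.2, -2.2]
gripper_width: 0.149
t 27.13 q [-24.9  45.9 -51.6 123.2  87.5  70.5 -48.3] pos [0.5188 0.3652 0.1154] F [ 0.234  -0.2346 -2.195 ] T [0.1902 0.9182 0.036 ] w 0.149
rpy [-171.9876   36.589   178.8106] toolz in press [ 0.6037 -0.0579 -0.7951] lean 37.20957402738031 side -3.3181403601933397 tooly in press [-0.0523  0.9923 -0.1119]
```

```bash
python3 -m inch '[[[-1,0.0037,0.0005,0.005,0],[-1,0.0037,0.0005,0.005,0],[-1,0.002,0,0.0025,0]]]' 25
python3 -c "
from h import *
st()"

```

```text
t: 27.38
tool_pos: [0.5189, 0.3675, 0.1043]
eef_rot: [-172.2, 37.0, 178.9]
force: [-17.0, -1.2, 31.7]
gripper_width: 0.152
t 27.38 q [-25.5  47.1 -51.1 123.6  89.2  71.  -50.1] pos [0.5189 0.3675 0.1043] F [-16.9581  -1.2068  31.675 ] T [-1.6729 -0.6413 -0.9943] w 0.152
rpy [-172.2295   37.03    178.8642] toolz in press [ 0.6096 -0.0523 -0.791 ] lean 37.62028008432839 side -2.997383797371274 tooly in press [-0.0549  0.9926 -0.1079]
```

```bash
python3 -m inch '[[[-1,0.0005,0,-0.003,0],[-1,0.002,0,0,0]]]' 12
python3 -c "
from h import *
st()"

```

```text
t: 27.55
tool_pos: [0.5155, 0.3689, 0.1068]
eef_rot: [-172.3, 37.2, 178.8]
force: [-0.9, 1.0, -2.3]
gripper_width: 0.149
t 27.55 q [-25.8  46.8 -51.2 123.8  88.9  71.1 -50.4] pos [0.5155 0.3689 0.1068] F [-0.8656  1.006  -2.2744] T [0.2514 0.9092 0.0092] w 0.149
rpy [-172.3454   37.1785  178.8325] toolz in press [ 0.6115 -0.0503 -0.7897] lean 37.75282917491216 side -2.8854661345076944 tooly in press [-0.0553  0.9928 -0.1061]
```

```bash
python3 -m inch '[[[-1,0.0095,0.0005,-0.001,0],[-1,0.0100,0.0005,0.000,0],[-1,0.0100,0.0005,0.0005,0]]]' 12
python3 -c "
from h import *
st()"

```

```text
t: 27.8
tool_pos: [0.4942, 0.3716, 0.0923]
eef_rot: [-172.6, 37.6, 178.5]
force: [-3.7, 0.3, 4.7]
gripper_width: 0.146
t 27.8 q [-28.3  48.3 -51.  125.7  89.7  72.5 -55.2] pos [0.4942 0.3716 0.0923] F [-3.7081  0.2847  4.6994] T [0.1808 0.2353 0.0801] w 0.146
rpy [-172.6099   37.6024  178.5057] toolz in press [ 0.6167 -0.0485 -0.7857] lean 38.13039355298224 side -2.778790632013624 tooly in press [-0.0517  0.9934 -0.1019]
```

```bash
python3 -m inch '[[[-1,0.0106,0.0005,0.0006,0],[-1,0.0108,0.0005,0.0017,0],[-1,0.0103,0.0005,0.0027,0]]]' 12
python3 -c "
from h import *
st()
S=cam('scene');D=cam('side')
cv2.imwrite('pics/s8.png',cv2.resize(np.hstack([S['pixels'][90:230,290:420],D['pixels'][70:210,170:300]]),None,fx=3,fy=3))
"

```

```text
t: 28.05
tool_pos: [0.4724, 0.376, 0.0709]
eef_rot: [-173.0, 37.9, 178.3]
force: [-2.4, 2.0, 3.2]
gripper_width: 0.152
t 28.05 q [-31.   50.5 -50.7 127.4  91.1  74.  -60.5] pos [0.4724 0.376  0.0709] F [-2.3606  1.9904  3.2291] T [0.2089 0.5238 0.0707] w 0.152
rpy [-173.0455   37.8921  178.3322] toolz in press [ 0.6201 -0.0423 -0.7834] lean 38.365864841832725 side -2.423509649231789 tooly in press [-0.0529  0.994  -0.0956]
```

View pics/s8.png

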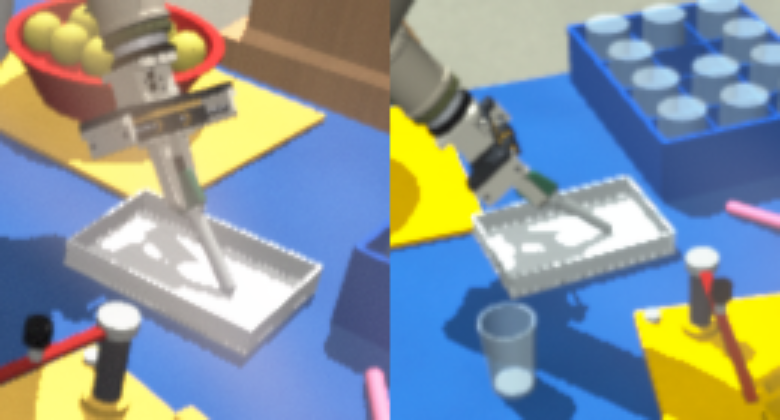

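The pin is pivoting down in the pads as planned, with its tip resting on the tray floor at scene crop (228,290). Continuing.

```bash
python3 -m inch '[[[-1,0.0092,0.0005,0.0042,0],[-1,0.0088,0.0005,0.0052,0],[-1,0.0084,0.0005,0.0060,0]]]' 12
python3 -c "
from h import *
st()"

```

```text
t: 28.4
tool_pos: [0.4623, 0.3758, 0.0428]
eef_rot: [-173.1, 38.0, 178.3]
force: [-2.1, 0.4, 0.7]
gripper_width: 0.15
t 28.4 q [-32.8  53.5 -49.6 128.5  93.3  75.2 -64.8] pos [0.4623 0.3758 0.0428] F [-2.0807  0.4186  0.7265] T [0.1525 0.5197 0.0163] w 0.15
rpy [-173.0515   38.0173  178.2602] toolz in press [ 0.6218 -0.0427 -0.782 ] lean 38.4865830952151 side -2.449845838668997 tooly in press [-0.0515  0.9941 -0.0953]
```

```bash
python3 -m inch '[[[-1,0.0060,0.0003,0.0055,0],[-1,0.0055,0.0003,0.0055,0],[-1,0.001,0,0.001,0]]]' 12
python3 -c "
from h import *
st()
S=cam('scene');D=cam('side')
cv2.imwrite('pics/s9.png',cv2.resize(np.hstack([S['pixels'][90:230,290:420],D['pixels'][70:210,170:300]]),None,fx=3,fy=3))
"

```

```text
t: 28.65
tool_pos: [0.4598, 0.3747, 0.0226]
eef_rot: [-173.0, 38.0, 178.3]
force: [-0.1, 1.6, 0.3]
gripper_width: 0.15
t 28.65 q [-33.5  55.7 -48.7 128.8  95.1  75.8 -67. ] pos [0.4598 0.3747 0.0226] F [-0.0939  1.6389  0.3341] T [0.2837 0.3981 0.1824] w 0.15
rpy [-172.995    37.9964  178.2986] toolz in press [ 0.6216 -0.0433 -0.7822] lean 38.4728779360732 side -2.4842050702217477 tooly in press [-0.0516  0.994  -0.0961]
```

View pics/s9.png

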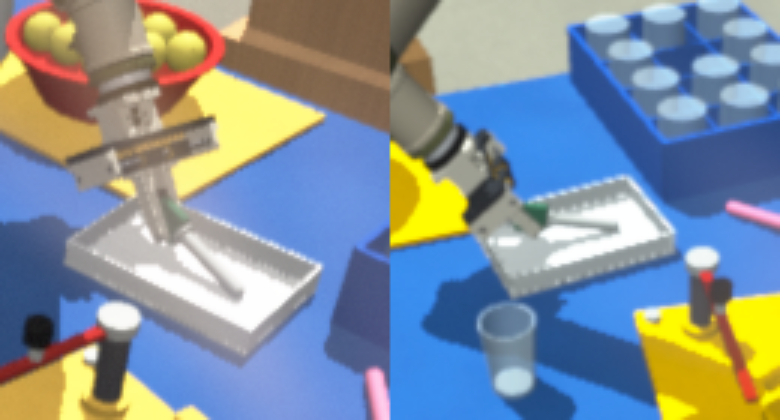

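```bash
python3 -m inch '[[[-1,0.0020,0,0.0025,0],[-1,0.0012,0,0.0016,0]]]' 12
python3 -c "
from h import *
st()
"

```

```text
t: 28.92
tool_pos: [0.4599, 0.3742, 0.0181]
eef_rot: [-173.0, 38.0, 178.2]
force: [-2.1, 0.8, 1.5]
gripper_width: 0.152
t 28.92 q [-33.6  56.2 -48.6 128.9  95.5  75.9 -67.4] pos [0.4599 0.3742 0.0181] F [-2.1084  0.7983  1.5079] T [ 0.1184  0.6014 -0.0266] w 0.152
rpy [-173.0264   37.9708  178.2341] toolz in press [ 0.6211 -0.0435 -0.7825] lean 38.442243156214765 side -2.495624244058809 tooly in press [-0.0509  0.9941 -0.0957]
```

```bash
python3 -m inch '[[[-1,0.0020,0,0.0025,0],[-1,0.0012,0,0.0016,0]]]' 12
python3 -c "
from h import *
st()
"

```

```text
t: 29.08
tool_pos: [0.4601, 0.3738, 0.0131]
eef_rot: [-173.1, 38.0, 178.2]
force: [-1.5, -0.1, 0.4]
gripper_width: 0.152
t 29.08 q [-33.7  56.7 -48.3 129.   96.1  76.  -68. ] pos [0.4601 0.3738 0.0131] F [-1.4811 -0.1222  0.3552] T [ 0.1293  0.6102 -0.034 ] w 0.152
rpy [-173.0794   38.0105  178.1895] toolz in press [ 0.6216 -0.043  -0.7822] lean 38.47471377913475 side -2.4667717627234693 tooly in press [-0.0506  0.9942 -0.0949]
```

```bash
python3 -m inch '[[[-1,0.0012,0,0.0018,0],[-1,0,0,0,0]]]' 12
python3 -c "
from h import *
st()
D=cam('side');S=cam('scene')
cv2.imwrite('pics/s10.png',cv2.resize(np.hstack([S['pixels'][130:220,300:410],D['pixels'][110:200,180:290]]),None,fx=3.6,fy=3.6,interpolation=2))
"

```

```text
t: 29.25
tool_pos: [0.4604, 0.3735, 0.0107]
eef_rot: [-173.1, 38.0, 178.2]
force: [-0.3, -0.2, -1.0]
gripper_width: 0.155
t 29.25 q [-33.7  57.  -48.2 129.   96.4  76.1 -68.2] pos [0.4604 0.3735 0.0107] F [-0.3314 -0.2133 -1.0252] T [ 0.2719  0.5949 -0.0324] w 0.155
rpy [-173.0876   38.0369  178.1797] toolz in press [ 0.6219 -0.043  -0.7819] lean 38.49963596109898 side -2.4620908894444566 tooly in press [-0.0505  0.9942 -0.0948]
```

View pics/s10.png

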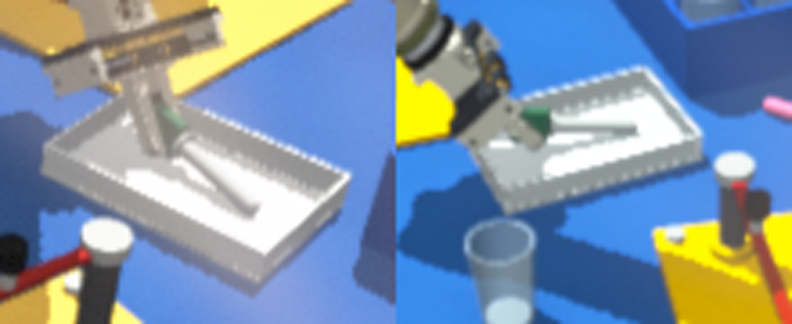

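The pin lies almost flat, with the paddle edge at the floor. I'll open slowly so it settles between the fingers.

```bash
python3 -m inch '[[[-0.64,0,0,0,0],[-0.58,0,0,0,0],[-0.52,0,0,0,0],[-0.45,0,0,0,0],[-0.38,0,0,0,0],[-0.3,0,0,0,0],[-0.2,0,0,0,0],[-0.1,0,0,0,0],[-0.1,0,0,0,0]]]' 12
python3 -c "
from h import *
st()
D=cam('side');S=cam('scene');W=cam('wrist','w10.png')
cv2.imwrite('pics/s11.png',cv2.resize(np.hstack([S['pixels'][130:220,300:410],D['pixels'][110:200,180:290]]),None,fx=3.6,fy=3.6,interpolation=2))
"

```

```text
t: 30.1
tool_pos: [0.4614, 0.3722, 0.0118]
eef_rot: [-173.0, 38.2, 178.1]
force: [-0.8, -0.8, 1.3]
gripper_width: 0.443
t 30.1 q [-33.7  56.9 -48.1 129.   96.3  76.2 -68.1] pos [0.4614 0.3722 0.0118] F [-0.8031 -0.7532  1.3126] T [-0.0812  0.4644 -0.1015] w 0.443
rpy [-172.9755   38.1618  178.1193] toolz in press [ 0.6237 -0.0453 -0.7804] lean 38.63213360992825 side -2.5991427099371878 tooly in press [-0.048   0.9942 -0.0962]
```

View pics/s11.png

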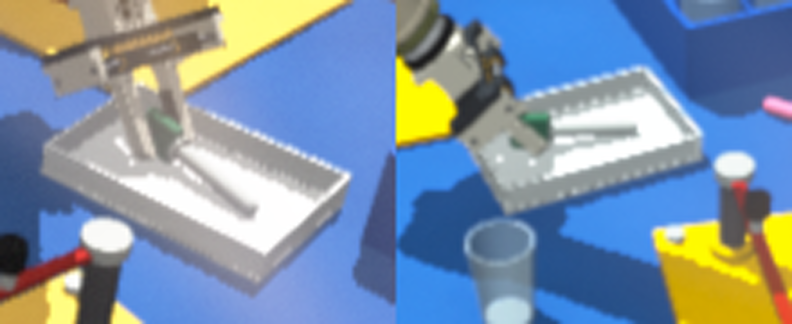

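View pics/w10.png

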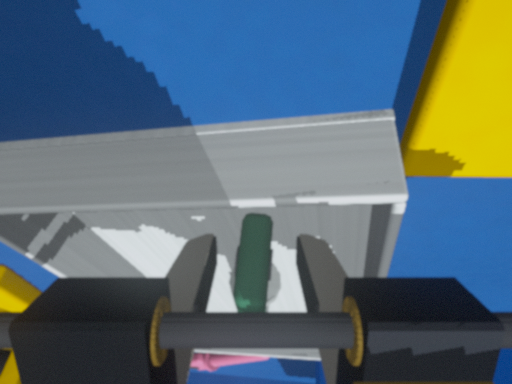

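The fingers are clear of the green paddle on both sides (wrist 255,262) and the pin rests in the tray. Withdrawing straight back.

```bash
python3 -m inch '[[[-0.1,0,0,-0.008,0],[-0.1,0,0,-0.012,0],[-0.1,0,0,-0.018,0],[-0.1,0,0,-0.025,0],[-0.1,-0.01,0,-0.03,0],[-0.1,-0.012,0,-0.03,0],[-0.1,-0.012,0,-0.03,0]]]' 12
python3 -c "
from h import *
st()
D=cam('side');S=cam('scene')
cv2.imwrite('pics/s12.png',cv2.resize(np.hstack([S['pixels'][110:220,300:410],D['pixels'][90:200,180:290]]),None,fx=3.6,fy=3.6,interpolation=2))
cv2.imwrite('pics/s12f.png',S['pixels'])
for q in ['bar_grip','bar_pivot']:
  for a in cams.tip_of(S,q)[:2]:
    for b in cams.tip_of(D,q)[:2]:
      X=tri((S,*a['uv']),(D,*b['uv']));e=abs(proj(S,X)-a['uv']).max();print(q,a['score'],b['score'],a['uv'],X,e)
"

```

```text
t: 30.83
tool_pos: [0.3879, 0.393, 0.1537]
eef_rot: [-172.6, 37.6, 178.5]
force: [1.0, 0.4, -0.3]
gripper_width: 0.45
t 30.83 q [-36.1  42.1 -57.  127.9  77.1  76.5 -58.9] pos [0.3879 0.393  0.1537] F [ 1.0211  0.4402 -0.3041] T [0.1447 0.5237 0.001 ] w 0.45
rpy [-172.5622   37.6112  178.4599] toolz in press [ 0.6168 -0.0498 -0.7855] lean 38.14217990706421 side -2.8535832768554132 tooly in press [-0.0504  0.9935 -0.1025]
bar_grip 0.77 0.74 [300.7, 199.4] [0.5762 0.0077 0.1582] 0.6391565547513665
```

View pics/s12.png

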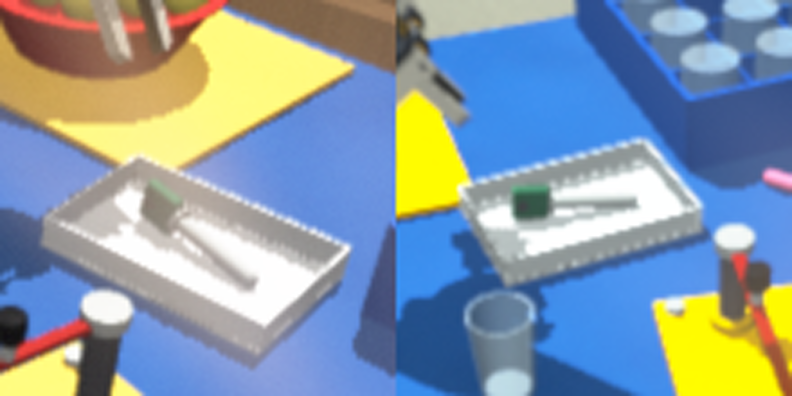

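View pics/s12f.png

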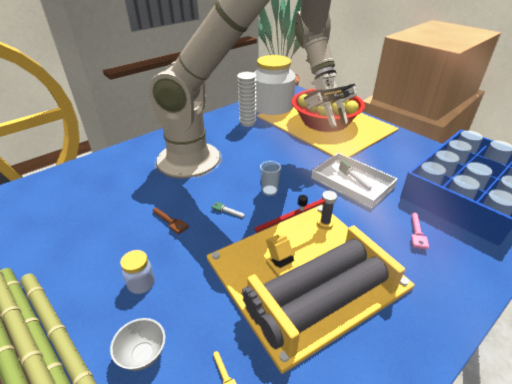

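The pin lies in the tray and the fingers are free. The knob triangulates to (0.576, 0.008, 0.158), which agrees with the press model (0.5755, 0.0075, 0.151). Next, the release bar: I'll approach and pinch the knob.

```bash
python3 -c "
from h import *
print(to([.50,.025,.27]))"

```

```text
[-0.1674 -0.3635  0.0281]
```

```bash
python3 -m inch '[[[0.2,-0.015,-0.015,-0.005,0],[0.2,-0.017,-0.033,0.002,0],[0.2,-0.017,-0.035,0.003,0],[0.2,-0.017,-0.035,0.003,0],[0.2,-0.017,-0.036,0.003,0],[0.2,-0.017,-0.036,0.003,0],[0.2,-0.017,-0.036,0.003,0],[0.2,-0.017,-0.036,0.003,0],[0.2,-0.017,-0.036,0.003,0],[0.2,-0.015,-0.036,0.003,0]]]' 12
python3 -c "
from h import *
st();print(to([.52,.02,.24]))"

```

```text
t: 31.92
tool_pos: [0.4964, 0.0469, 0.2576]
eef_rot: [-172.0, 36.0, 179.2]
force: [1.4, 0.5, -0.3]
gripper_width: 0.6
t 31.92 q [ 21.   16.4 -59.4 140.7  88.3  40.5 -24.4] pos [0.4964 0.0469 0.2576] F [ 1.4194  0.4706 -0.2508] T [0.1919 0.5145 0.0003] w 0.6
rpy [-171.9863   36.0072  179.2188] toolz in press [ 0.5961 -0.0548 -0.801 ] lean 36.65477084103869 side -3.1390260561804846 tooly in press [-0.0604  0.9918 -0.1128]
[-0.009  -0.0224  0.0318]
```

```bash
python3 -m inch '[[[0.2,-0.008,-0.02,0.012,1.5],[0.2,-0.003,-0.01,0.016,1.5],[0.2,0,-0.004,0.012,0.5]]]' 12
python3 -c "
from h import *
st();tgt(H=(.5755,.0075,.155),up=0)
W=cam('wrist','w13.png')
for a in cams.tip_of(W,'bar_grip')[:2]: print(a['score'],a['uv'],pt(W,*a['uv']))
"

```

```text
t: 32.17
tool_pos: [0.5242, -0.0068, 0.236]
eef_rot: [-174.2, 36.5, 174.1]
force: [-0.0, 0.5, -0.6]
gripper_width: 0.599
t 32.17 q [ 26.5  20.4 -56.4 140.7  97.7  39.4 -29.3] pos [ 0.5242 -0.0068  0.236 ] F [-0.0358  0.4937 -0.593 ] T [ 0.1907  0.5268 -0.0426] w 0.599
rpy [-174.2406   36.4679  174.0991] toolz in press [ 0.5959 -0.0682 -0.8001] lean 36.678512436335566 side -3.9124439733715897 tooly in press [ 0.0058  0.9967 -0.0807]
need [0.0083 0.0289 0.1109]
0.96 [297.2, 185.3] [0.5678 0.0119 0.1591]
```

View pics/w13.png

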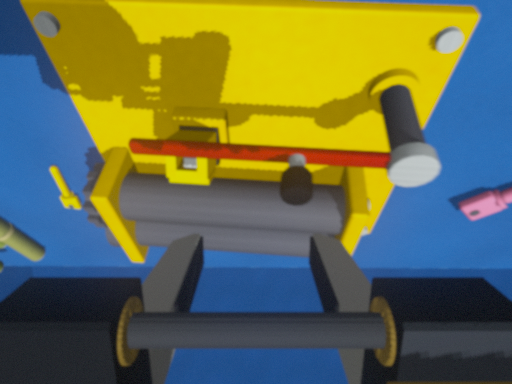

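```bash
python3 -m inch '[[[0.2,0.002,0.014,0.012,0],[0.2,0.002,0.011,0.018,0],[0.2,0.002,0.003,0.022,0],[0.2,0.001,0,0.020,0],[0.2,0,0,0.006,0]]]' 12
python3 -c "
from h import *
st();tgt(H=(.5755,.0075,.155),up=0)
W=cam('wrist','w14.png')
for a in cams.tip_of(W,'bar_grip')[:2]: print(a['score'],a['uv'],pt(W,*a['uv']))
"

```

```text
t: 32.68
tool_pos: [0.5655, 0.0143, 0.1614]
eef_rot: [-174.2, 35.9, 174.5]
force: [-0.0, 0.3, 0.3]
gripper_width: 0.599
t 32.68 q [ 19.4  34.  -54.5 139.9 107.1  50.7 -38.7] pos [0.5655 0.0143 0.1614] F [-0.0035  0.2926  0.3439] T [ 0.2148  0.6048 -0.0271] w 0.599
rpy [-174.2477   35.8966  174.5205] toolz in press [ 0.5884 -0.0642 -0.806 ] lean 36.1316783933001 side -3.681939542642186 tooly in press [-0.0024  0.9967 -0.0812]
need [-0.0049 -0.0047  0.0307]
0.73 [252.1, 243.0] [0.5671 0.0124 0.1562]
```

View pics/w14.png

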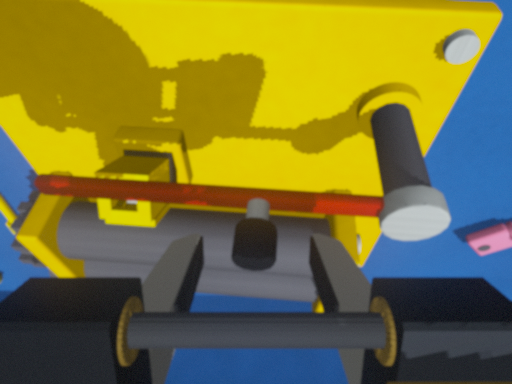

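```bash
python3 -m inch '[[[0.2,-0.003,-0.001,0.012,0],[0.2,-0.002,0,0.010,0],[0.2,0,0,0.003,0],[-0.3,0,0,0,0],[-0.7,0,0,0,0],[-1,0,0,0,0],[-1,0,0,0,0],[-1,0,0,0,0]]]' 14
python3 -c "
from h import *
st();tgt(H=(.5755,.0075,.155),up=0)
"

```

```text
t: 33.45
tool_pos: [0.5807, 0.01, 0.1494]
eef_rot: [-174.1, 36.0, 174.8]
force: [0.5, -11.1, -1.4]
gripper_width: 0.292
t 33.45 q [ 19.6  36.2 -53.5 138.8 109.1  51.4 -38.4] pos [0.5807 0.01   0.1494] F [  0.5226 -11.1414  -1.4257] T [-1.6192  0.6866 -1.3388] w 0.292
rpy [-174.0886   35.9912  174.7919] toolz in press [ 0.5901 -0.0641 -0.8048] lean 36.24818221156655 side -3.6756383697332446 tooly in press [-0.0054  0.9965 -0.0833]
need [ 0.0007 -0.0037  0.0117]
```

```bash
python3 -m inch '[[[-1,0,-0.001,0,0],[-1,-0.004,0.0,0.003,0],[-1,-0.0064,0.0006,0.0047,0],[-1,-0.0064,0.001,0.0047,0]]]' 16
cat >> h.py <<'E'
def bar():
    s=robot.state();Rt=R.from_euler('xyz',s['eef_rot'],degrees=True).as_matrix();h=s['tool_pos']-Rt[:,2]*.0188
    Rp=R.from_euler('z',PSI,degrees=True).as_matrix();v=Rp.T@(h-np.array([.5905,.1008,0]));
    phi=np.arctan2(v[0],-v[1]);print('phi',phi,'rad',np.hypot(v[0],v[1]),'hold',h)
    t=np.array([np.cos(phi),np.sin(phi),0]);print('8mm tangential in tool',Rt.T@Rp@t*.008,'radial out 1mm',Rt.T@Rp@np.array([np.sin(phi),-np.cos(phi),0])*.001)
    st()
E
python3 -c "
from h import *
bar()
"

```

```text
t: 33.78
tool_pos: [0.6003, 0.008, 0.1494]
eef_rot: [-174.1, 35.9, 175.0]
force: [-4.0, -0.0, 3.7]
gripper_width: 0.285
phi 0.14615867691243573 rad 0.08987368784090814 hold [0.5895 0.0109 0.1646]
8mm tangential in tool [-0.0065  0.0011  0.0046] radial out 1mm [-0.0001 -0.001   0.0001]
t 33.78 q [ 20.2  36.6 -52.6 136.4 108.8  50.  -35.6] pos [0.6003 0.008  0.1494] F [-3.9886 -0.0129  3.7106] T [0.5109 0.9614 0.1122] w 0.285
rpy [-174.0874   35.8684  174.9896] toolz in press [ 0.5886 -0.0622 -0.8061] lean 36.13612299009389 side -3.566826001158323 tooly in press [-0.009   0.9965 -0.0835]
```

```bash
python3 -m inch '[[[-1,-0.0064,0.0016,0.0045,0],[-1,-0.0063,0.0022,0.0044,0],[-1,-0.0061,0.0029,0.0042,0],[-1,-0.0059,0.0034,0.0040,0],[-1,-0.0056,0.0040,0.0038,0]]]' 16
python3 -c "
from h import *
bar()
"

```

```text
t: 34.2
tool_pos: [0.6434, 0.0161, 0.1494]
eef_rot: [-174.1, 35.9, 174.9]
force: [-3.9, -1.1, 3.5]
gripper_width: 0.277
phi 0.6328185679520947 rad 0.09200080123082684 hold [0.6326 0.019  0.1646]
8mm tangential in tool [-0.0055  0.0047  0.0035] radial out 1mm [-0.0004 -0.0008  0.0004]
t 34.2 q [ 19.2  38.  -50.9 131.  106.6  48.7 -30.6] pos [0.6434 0.0161 0.1494] F [-3.913  -1.1257  3.49  ] T [ 0.112   0.7542 -0.0934] w 0.277
rpy [-174.0551   35.8964  174.8993] toolz in press [ 0.5889 -0.0637 -0.8057] lean 36.16116207739266 side -3.650765131689181 tooly in press [-0.0071  0.9964 -0.0839]
```

```bash
python3 -m inch '[[[-1,-0.0052,0.0050,0.0033,0],[-1,-0.0048,0.0054,0.0030,0],[-1,-0.0043,0.0059,0.0026,0],[-1,-0.0038,0.0063,0.0022,0]]]' 16
python3 -c "
from h import *
bar()
"

```

```text
t: 34.53
tool_pos: [0.6725, 0.0323, 0.1495]
eef_rot: [-173.7, 36.1, 174.7]
force: [-1.1, -6.0, 2.7]
gripper_width: 0.268
phi 0.9844877463463346 rad 0.0967028280146146 hold [0.6617 0.0354 0.1646]
8mm tangential in tool [-0.0039  0.0066  0.0021] radial out 1mm [-0.0006 -0.0005  0.0005]
t 34.53 q [ 16.8  39.2 -49.8 127.1 104.1  49.3 -27.9] pos [0.6725 0.0323 0.1495] F [-1.0821 -6.0368  2.7258] T [-0.7778  0.3169 -0.4682] w 0.268
rpy [-173.6738   36.0699  174.6588] toolz in press [ 0.591  -0.0726 -0.8034] lean 36.34099540819023 side -4.1645651850877154 tooly in press [ 0.0013  0.996  -0.0891]
```

```bash
python3 -m inch '[[[-1,-0.0033,0.0066,0.0018,0],[-1,-0.0028,0.0066,0.0015,0],[-1,-0.0026,0.0066,0.0014,0]]]' 20
python3 -c "
from h import *
bar()
"

```

```text
t: 34.78
tool_pos: [0.6881, 0.0449, 0.1494]
eef_rot: [-173.0, 36.2, 174.4]
force: [-19.1, -20.3, 20.6]
gripper_width: 0.258
phi 1.1839883501526562 rad 0.10152723542848782 hold [0.6774 0.0483 0.1644]
8mm tangential in tool [-0.0028  0.0074  0.0011] radial out 1mm [-0.0007 -0.0004  0.0006]
t 34.78 q [ 14.8  40.  -49.3 124.8 102.2  50.5 -26.7] pos [0.6881 0.0449 0.1494] F [-19.0893 -20.3149  20.5834] T [-4.4124  1.4073 -3.277 ] w 0.258
rpy [-172.9956   36.2481  174.4179] toolz in press [ 0.5931 -0.0867 -0.8004] lean 36.53687803835103 side -4.976096622521644 tooly in press [ 0.0128  0.9951 -0.0983]
```

The force rose at about 1.1 rad, so the bar is at its stop. I'll relax, open and withdraw.

```bash
python3 -m inch '[[[-1,0,0,0,0],[-0.2,0,0,0,0],[0,0,0,0,0],[0.2,0,0,0,0],[0.2,0,0,0,0]]]' 14
python3 -c "
from h import *
bar()
W=cam('wrist','w15.png');S=cam('scene','s15.png')
for a in cams.tip_of(W,'bar_grip')[:1]: print(a['score'],a['uv'],pt(W,*a['uv']))
"

```

```text
t: 35.2
tool_pos: [0.6909, 0.0477, 0.1492]
eef_rot: [-173.1, 36.3, 174.4]
force: [0.3, -0.0, 0.1]
gripper_width: 0.493
phi 1.2208614645735716 rad 0.10256863324521576 hold [0.6802 0.051  0.1642]
8mm tangential in tool [-0.0026  0.0075  0.001 ] radial out 1mm [-0.0007 -0.0003  0.0006]
t 35.2 q [ 14.5  40.1 -49.2 124.5 102.1  50.6 -26.6] pos [0.6909 0.0477 0.1492] F [ 0.3435 -0.0324  0.0936] T [ 0.2321  0.6057 -0.043 ] w 0.493
rpy [-173.0627   36.3097  174.4281] toolz in press [ 0.594  -0.0854 -0.7999] lean 36.595686157649745 side -4.900010419789791 tooly in press [ 0.012   0.9952 -0.0973]
0.79 [247.5, 232.2] [0.6595 0.0508 0.1571]
```

View pics/w15.png

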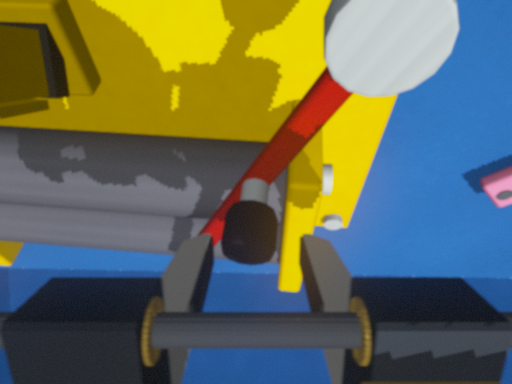

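View pics/s15.png

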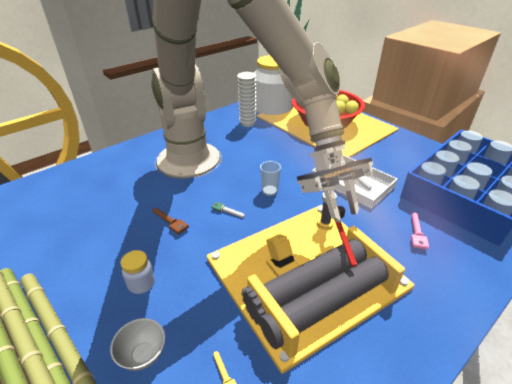

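```bash
python3 -m inch '[[[0.35,0,0,-0.004,0],[0.4,0,0,-0.012,0],[0.4,0,0,-0.02,0],[0.4,0,0,-0.03,0],[0.4,-0.01,0,-0.035,0],[0.4,-0.02,0,-0.035,0],[0.4,-0.02,0,-0.035,0],[0.4,0,0,-0.02,0]]]' 14
python3 -c "
from h import *
st()
W=cam('wrist','w16.png');S=cam('scene','s16.png');D=cam('side','d16.png')
for q in ['bar_grip','bar_pivot','jar','tumbler','bowl','pin_mid']:
  for a in cams.tip_of(S,q)[:3]:
    for b in cams.tip_of(D,q)[:3]:
      X=tri((S,*a['uv']),(D,*b['uv']));e=abs(proj(S,X)-a['uv']).max()
      if e<4: print(q,a['score'],b['score'],a['uv'],X,e)
# bar direction from red pixels depth
for p in (S,D,W):
  b,g,r=[p['pixels'][...,i].astype(int) for i in range(3)];vv,uu=np.where((r>110)&(g<60)&(b<60)&(p['depth']>0))
  X=np.array([pt(p,u,v,p['depth'][v,u]) for u,v in zip(uu,vv)]);
  m=(abs(X[:,2]-.119)<.012)&(X[:,0]>.5)&(X[:,0]<.95)&(abs(X[:,1])<.3);X=X[m];print(len(X))
  if len(X)>20:
    c=X.mean(0);w=np.linalg.svd((X-c)[:,:2],full_matrices=False)[2][0];w=w*np.sign(w[0]);print('bar angle from press -y:',np.arctan2(w[1],w[0])-np.radians(PSI-90),c)
"

```

```text
t: 36.02
tool_pos: [0.6141, 0.0804, 0.3357]
eef_rot: [-173.1, 35.7, 174.6]
force: [0.9, 0.7, 0.5]
gripper_width: 0.702
t 36.02 q [ 20.1  18.7 -57.6 120.9  69.4  46.1  -0.7] pos [0.6141 0.0804 0.3357] F [0.8953 0.7318 0.527 ] T [ 0.1944  0.4983 -0.0026] w 0.702
rpy [-173.0516   35.7339  174.6028] toolz in press [ 0.5862 -0.0843 -0.8058] lean 36.0352077604341 side -4.836163674402747 tooly in press [ 0.0081  0.9951 -0.0982]
bar_grip 0.63 0.6 [336.2, 213.0] [0.6683 0.0409 0.1586] 2.0808816707865105
bar_pivot 0.79 0.84 [324.3, 197.9] [0.5871 0.0958 0.1287] 2.2559523434140374
jar 0.82 0.91 [143.7, 279.1] [ 0.4125 -0.3962 -0.0058] 2.9322457820903196
tumbler 0.89 0.82 [269.6, 192.6] [ 0.3544  0.1026 -0.004 ] 0.019459953233507576
bowl 0.61 0.57 [142.1, 352.7] [ 0.5942 -0.484   0.0045] 1.249199717566455
pin_mid 0.88 0.71 [416.0, 229.5] [0.7803 0.292  0.0215] 1.2213058003039237
pin_mid 0.64 0.71 [166.9, 217.2] [ 0.2648 -0.2384  0.019 ] 1.3428013104608283
80
bar angle from press -y: 1.0971732646400731 [0.7101 0.0143 0.1227]
0
1320
bar angle from press -y: 1.0963312823887241 [0.679  0.0413 0.1221]
```

View pics/s16.png

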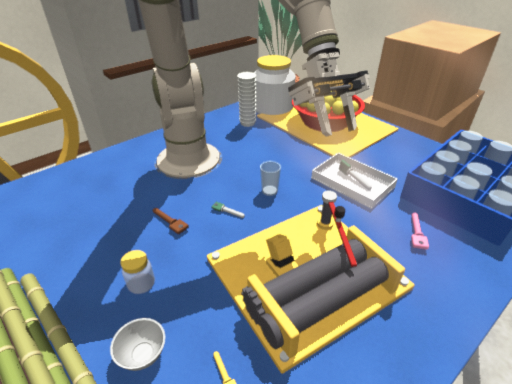

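View pics/d16.png

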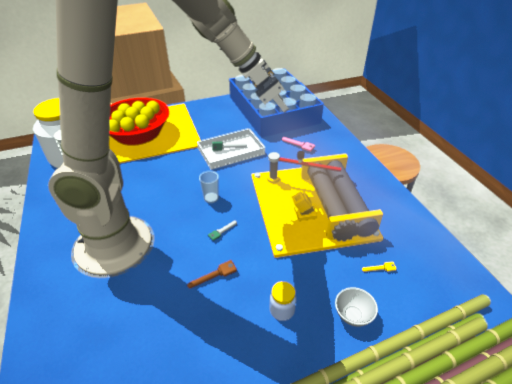

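The bar measures 1.097 rad in two cameras, which is its stop. The pin is in the tray, the bystanders are where they were, and the gripper hangs free. Handing in.

```bash
python3 -m inch '[[[0.4,0,0,0,0],[0.4,0,0,0,0],[0.4,0,0,0,0]]]'; python3 -c "
from h import *
print(robot.finish_job())"
```

```text
t: 37.17
tool_pos: [0.6137, 0.0779, 0.3299]
eef_rot: [-172.9, 35.4, 174.6]
force: [0.1, -0.9, -0.4]
gripper_width: 0.698
the job is handed in; nothing more can be done
None
```

I handed the job in at 37.2 s, with the pin in the tray and the release bar at its stop. The hand-in reports no verdict.

- **Tool tilt:** The moves can't tilt the tool, so I took on the lean by driving the arm against joint 6's limit high above the table. It reached about 40°, steeper than the bore's 32°, but the extra lay in the plane of the pinch. Joints 3, 4, 6 and 7 came within about 0.5° of their limits in flight; every reading stayed inside.
- **Pin:** I gripped the green head at 50–58 N and twisted it about ±0.4 rad. The pull read between 7 and 20 N at the end of each swing, or about 4 mm of stretch in the rubber mount against the 6 mm limit. I did not read the force between those points. It came free after about 20 mm, and I drew it out along the bore.
- **Tray:** I set the tip down, pivoted the pin in the pads until it lay down, and opened the fingers slowly. The first contact was harder than I meant, 32–36 N on the wrist for a moment before I backed off.
- **Release bar:** I pinched the knob and swung it until the force rose to about 35 N at the stop.

**Last checks:**
- The bar measured 1.097 rad in both the scene and wrist cameras, against 1.1 at the stop. The side camera had no usable red pixels for a third reading.
- The pin shows lying in the tray in both outside views. The network did not report it there, so that rests on the pictures.
- The jar, tumbler and bowl look unmoved in the pictures. The network positions of the jar and tumbler differ by a few centimetres between readings taken in different ways.
- The gripper was clear of everything, with wrist force about 1 N.

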